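# Ready a small proof press for printing blocks

## Robot

A 6-joint arm with a two-finger parallel gripper is mounted at the origin on a cart in front of the work surface, level with it; the furniture and walls round the work are solid. World frame = base frame: x ahead of the robot, y to its left, z up, the work surface at z = 0. Lengths are in m, angles in rad, forces in N, time in s.
With the tool pointing down it reaches from about 0.3 to 0.875 m from the base axis. Payload 6.4 kg.
Tool frame: the origin (TCP) lies midway between the tips of the shut fingers; the grasp point (between the pads) lies 19 mm behind it (robot.grip_point_offset is the distance from the TCP to the grasp point, in m); z points along the fingers, y is the direction in which the jaws open and shut (so a half turn about z gives the same grasp; the last joint's range is limited). The gripper opens to 88 mm and grips with 3 to 60 N. Pads are 18 mm wide; open, the fingers measure 123 mm over their backs; the gripper's body (75 mm by 187 mm) begins 45 mm behind the grasp point.
Start: joints at [1.071, 0.181, 1.607, -0, 1.354, -0.206], TCP at [0.167, 0.55, 0.239] pointing down, gripper open.
Joint ranges: [-2.99, 2.99], [-0.89, 2.07], [0.3, 2.58], [-1.14, 4.28], [0, 2.63], [-3.12, 3.12]. Speed limits (rad/s): [2.57, 2.57, 3.01, 3.14, 3.14, 3.14].

## Interface

Orientations are given as a rotation vector (axis times angle).
In Python, from workcell import robot, imaging gives the robot as it stands.
- The arm moves only by the tool send_rows, never from a script. Its argument "plan" is a list of rows, each an object of numbers: "hand": the opening in per cent of the stroke, from 0 (shut) to 100 (fully open); "tx", "ty", "tz": the shift along the tool's x, y, z in m; "yaw": the turn about the tool's z in rad. In form: [{"hand": .., "tx": .., "ty": .., "tz": .., "yaw": ..}, ...]. A call has 1 to 12 rows; each row is the pose to reach, as a shift and turn from the pose commanded when the call began, along the tool's axes at that moment; what a row does not reach only later rows make up. A row lasts 1/10 s, in which the tool goes at most 50 mm and 8.59 degrees, less where a joint would pass 70% of its speed; a pose out of reach is approached as far as the arm can. A call with a gripper value outside its range is refused whole. The fingers move at their own pace and stop on an object; "force" is the grip in N (left out, the last holds). Time passes only in rows, so rows that repeat a pose let the fingers close. It gives the time, the measured TCP pose, the force and the opening at its end, in the units of the state.
- robot.sense(): the state, without advancing time (a new reading comes with each control period).
- imaging.camera(name): name is "scene" or "top" or "wrist"; returns a dict with "frame" (384x512x3 uint8, blue, green, red), "z_map" (384x512 float32, m along the optical axis (not along the pixel's ray), 0 where there is no reading), "mtx" (3x3 intrinsics, pixels), "position" and "rotation" of the camera in the world; the wrist camera has in their place "hand_eye" (4x4, takes a point from camera to tool coordinates, whose origin is the TCP and whose axes are the flange's). Camera axes: x right, y down, z forward; pixel columns grow to the right and rows downward; lengths in m; the calibration is good to about 2 mm. A picture is of the moment at which its call begins: read the wrist's pose just before it.
- robot.hand_in(): hands the job in, once; it reports no verdict.
The state is a dict: "time": time; "qpos": joint angles; "qd": joint speeds; "tau": joint torques, N m; "ee_pos": TCP position; "ee_rot": TCP orientation; "wrist_force": force on the tool from outside, world axes, zero at the start; "torque": the same for the moment, N m; "width": finger opening in m.
Only numpy, scipy, OpenCV 4.12 (cv2) and the standard library are available. Lean on these libraries where they do the work, as an engineer would, in place of code of your own. Each camera call takes 0.05 s, during which the arm holds its last target.

## Task

Get the small green proof press ready for printing: press the oiler's orange cap right down and let it up, then wind the bed-stop handwheel back anticlockwise well past the red rider, about an eighth of a turn, and bring it up clockwise only until its white line stands at the rider, so that the slack is taken up. Lay every carved printing block on the raised bed, flat, face up, inside the rim and side by side, and then crack the release valve anticlockwise, just far enough for the bed and its blocks to sink slowly until the bed rests on its stop. Shut the valve again, and leave the other things on the table where they are.

Things in the scene. Friction and masses are not known exactly. Their poses are not given: they have to be found in the camera images.
- cap_top (a point): centre of the top of the oiler's round orange cap, 35 mm across; it stands on a small amber reservoir (43 mm across) fixed to the right side of the press near its front. It is pressed straight down
- oiler_cap (a joint): travel of the orange cap, m: 0 up, 0.008 fully down. A spring pushes it back up: about 2 N at the start of the travel, 6 N fully down
- wheel_axis (a point): point on the vertical axis of the bed-stop handwheel, at the height of its upper face. The wheel is a dark disc 100 mm across and 10 mm thick on a green gear case on the right side of the press; its rim carries a white radial line, and a black knob stands on it. Turning clockwise, seen from above, raises the stop
- crank_grip (a point): middle of the handwheel's upright black knob: a cylinder 20 mm across and 40 mm tall, which spins freely on its own pin and stands 34 mm from the wheel's axis, opposite the white line. Take it from above and lead it round a circle of 34 mm radius; this takes about 4 N
- dial_line (a point): outer end of the white line on the handwheel's upper face, 50 mm from the wheel's axis
- rider_mark (a point): point beside the red rider at the height of the handwheel's face, 50 mm from the wheel's axis: where the end of the white line belongs. The rider is a red clip (16 x 7 x 10 mm) on the fixed ring round the wheel, on the side towards the robot; leave it where it is. This point's y axis points along the rim in the clockwise sense, its -x axis outward from the wheel's axis
- handwheel (a joint): lost motion (backlash) between handwheel and stop screw, rad, -0.15 to 0.15: the wheel turns freely by 0.3 rad in all before it takes the screw along. 0.15: it bears clockwise, slack taken up; -0.15: it bears anticlockwise
- stop_screw (a joint): angle of the stop screw, rad, clockwise positive, range -2.0 to 2.2; the white line stands at stop_screw + handwheel, which is 0 when it points along the press's -x axis (to the robot). The screw lifts the stop 1.5 mm per rad and stays where it is left
- rider (a joint): angle of the red rider, rad, in the same sense and from the same zero as the white line: the line is at the rider when stop_screw + handwheel = rider. The wheel always starts 0.3 to 2.4 rad clockwise of the rider
- bed_center (a point): centre of the upper face of the press's flat metal bed, 215 (x) x 120 (y) mm, with a rim 4 mm wide and 5 mm high all round (inside 207 x 112 mm). Its x and y axes are the press's: x leads away from the robot along the press. Raised, the bed's face lies 17 mm above the two steel bearers on its left and right (150 mm apart). A parked roller stands across the far end, from 8 mm beyond the bed, up to 36 mm above the raised bed
- bed (a joint): how far the bed has sunk, m: 0 raised, about 0.040 when it rests on its stop, depending on the stop. It weighs 1.5 kg and hardly gives under a push of less than 20 N while the valve is shut
- bed_foot (a point): centre of the small foot under the bed that lands on the stop
- stop_head (a point): centre of the stop post's top, straight below bed_foot. The bed rests on the stop when the two points meet
- valve_grip (a point): middle of the release valve's black bar handle (46 long x 11 wide x 26 mm high, standing upright edge on a vertical stem, on a red pump block at the front of the press). The bar lies along this point's x axis; with the valve shut that is the press's x axis. Its upper edge is 13 mm above this point, the pump block's top 28 mm below it
- valve (a joint): opening of the release valve, rad, 0 shut, anticlockwise from above opens, up to 1.5; it stays where it is left and turns with about 0.1 N m. The bed begins to sink between 0.5 and 0.68 rad (it differs a little from day to day), sinks at 8 to 25 mm/s at 0.75 rad, and may fall too fast (over 35 mm/s) from about 0.9 rad
- block_leaf_mid (a point): middle of the printing block with a leaf: light wood with a brown carved face on top, 45 (x) x 56 (y) x 23 mm, 50 g; its z axis points out of the carved face. It starts on the grey slab, to the right of or behind the paper notes that lie fixed on it (x = 0.24 to 0.39, y = 0.27 to 0.41, 13 mm thick). May be absent
- block_sun_mid (a point): middle of the printing block with a sun, of the same size and make. May be absent
- block_wave_mid (a point): middle of the printing block with waves, of the same size and make; it starts on the bare table beyond the slab. May be absent
- sanding_block: cork sanding block, 57 x 87 x 29 mm, beside the printing blocks on the grey slab; origin at the centre of its underside. Leave it
- slip_stone: grey slip stone, 41 x 100 x 15 mm, on the grey slab; origin at the centre of its underside. Leave it
- gouge_a: carving gouge, 238 mm long, on the grey slab; leave it. The slab is 29 mm thick, x = 0.27 to 0.575, y = -0.12 to 0.44. Small fixed pots, bottles and brushes up to 180 mm tall stand on and behind it: x = 0.43 to 0.56 with y = 0.10 to 0.20 or -0.11 to 0.00, x = 0.58 to 0.65 with y = 0.10 to 0.20 or -0.16 to -0.11. To its left are papers on rags (up to 117 mm high, x below 0.46, y above 0.42) and a pile of slats (103 mm high, x above 0.57, y above 0.34)

How it is judged:
On the way, in this order (a step that is already met when the one before it is completed fails the run):
1. the oiler's cap has been pressed fully down (value of joint oiler_cap above 0.0065 m), for 0.05 s.
2. the handwheel has been wound back anticlockwise past the rider by more than its backlash (0.3 rad) (y of dial_line in the frame of rider_mark below -0.017 m), for 0.05 s.
3. the white line has come up to the rider clockwise, with the slack taken up (distance between dial_line and rider_mark below 0.005 m and value of joint handwheel above 0.08 rad), for 0.3 s.
4. the bed is on its way down with every block lying in it (x of block_leaf_mid in the frame of bed_center between -0.085 and 0.085 m and y of block_leaf_mid in the frame of bed_center between -0.038 and 0.038 m and z of block_leaf_mid in the frame of bed_center between 0.007 and 0.0145 m and angle between each of block_leaf_mid, block_sun_mid, block_wave_mid's own z axis and vertical below 0.06 rad and x of block_sun_mid in the frame of bed_center between -0.085 and 0.085 m and y of block_sun_mid in the frame of bed_center between -0.038 and 0.038 m and z of block_sun_mid in the frame of bed_center between 0.007 and 0.0145 m and x of block_wave_mid in the frame of bed_center between -0.085 and 0.085 m and y of block_wave_mid in the frame of bed_center between -0.038 and 0.038 m and z of block_wave_mid in the frame of bed_center between 0.007 and 0.0145 m and value of joint bed between 0.004 and 0.034 m), for 0.1 s.
5. the bed rests on its stop, with the blocks in it (x of block_leaf_mid in the frame of bed_center between -0.085 and 0.085 m and y of block_leaf_mid in the frame of bed_center between -0.038 and 0.038 m and z of block_leaf_mid in the frame of bed_center between 0.007 and 0.0145 m and angle between each of block_leaf_mid, block_sun_mid, block_wave_mid's own z axis and vertical below 0.06 rad and x of block_sun_mid in the frame of bed_center between -0.085 and 0.085 m and y of block_sun_mid in the frame of bed_center between -0.038 and 0.038 m and z of block_sun_mid in the frame of bed_center between 0.007 and 0.0145 m and x of block_wave_mid in the frame of bed_center between -0.085 and 0.085 m and y of block_wave_mid in the frame of bed_center between -0.038 and 0.038 m and z of block_wave_mid in the frame of bed_center between 0.007 and 0.0145 m and distance between bed_foot and stop_head below 0.003 m), for 0.3 s.
At the end, for the whole second after the job is handed in: White line within 5 mm of the rider's mark, slack taken up clockwise (lost motion over 0.08 rad); every block present flat, face up, inside the bed's rim; bed resting on its stop (within 3 mm); valve shut (under 0.08 rad); oiler's cap up (all of step 3 and all of step 5 and value of joint valve below 0.08 rad and value of joint oiler_cap below 0.002 m); the robot touches nothing.
It fails at once if the rider is pushed along its ring by more than 8 mm (distance of rider_mark from where it was at the start of the episode above 0.008 m).
It fails at once if the bed drops faster than 35 mm/s (velocity of joint bed above 0.035 m/s).
It fails at once if sanding block, slip stone or gouge is shifted more than 5 cm (distance of any of sanding_block, slip_stone, gouge_a from where it was at the start of the episode above 0.05 m).
Of block_leaf, block_sun, block_wave only 2 to 3 are there at a start; the rules pass over those that are not, and their reading is None.
At some moment in a run one of block_leaf, block_sun may be knocked a few centimetres aside while the robot is not near it.
It also fails if it takes over 208 s, if anything falls off the work surface, if the arm or the gripper's body presses on something with over 40 N, if the wrist force passes 120 N, or if a joint passes its speed limit or range.

## Working session

There is one attempt and no reset: what is moved stays moved. The work goes in short steps, Python scripts to look and compute and a tool call to move; the robot and the scene stay as the last step left them, time stands still between calls to the robot, and variables do not carry over. Pictures are saved under pics/ and viewed, and the job is handed in when it is done.

Besides the shell and the picture viewer there is one more tool, called as name([rows], argument=value, ...), one row to a line, values as JSON. send_rows: Moves the arm, as the interface text tells. Its arguments: {"type":"object","properties":{"plan":{"type":"array"},"force":{"type":"number"}},"required":["plan"]}

```bash
mkdir -p pics; ls; cat > h.py <<'E'
import numpy as np, cv2
from workcell import robot, imaging
from scipy.spatial.transform import Rotation as R
def cam(n):
    s=robot.sense(); c=imaging.camera(n)
    if n=='wrist':
        T=np.eye(4);T[:3,:3]=R.from_rotvec(s['ee_rot']).as_matrix();T[:3,3]=s['ee_pos']
        M=T@np.array(c['hand_eye']);c['P']=M
    else:
        M=np.eye(4);r=np.array(c['rotation']);M[:3,:3]=r if r.shape==(3,3) else R.from_rotvec(r).as_matrix();M[:3,3]=c['position'];c['P']=M
    return c
def xyz(c):
    z=c['z_map'];h,w=z.shape;K=np.array(c['mtx']);v,u=np.mgrid[:h,:w]
    p=np.stack([(u-K[0,2])/K[0,0]*z,(v-K[1,2])/K[1,1]*z,z],-1)
    return p@c['P'][:3,:3].T+c['P'][:3,3]
def proj(c,p):
    K=np.array(c['mtx']);q=(np.atleast_2d(p)-c['P'][:3,3])@c['P'][:3,:3];q=q@K.T
    return q[:,:2]/q[:,2:]
def save(c,name,s=1.5,crop=None):
    f=c['frame']
    if crop: f=f[crop[1]:crop[3],crop[0]:crop[2]]
    f=cv2.resize(f,None,fx=s,fy=s,interpolation=cv2.INTER_CUBIC);cv2.imwrite('pics/'+name+'.png',f)
E
python3 - <<'E'
from h import *
s=robot.sense();print(s)
import pickle
for n in ['scene','top','wrist']:
    c=cam(n);save(c,'a_'+n);pickle.dump(c,open('a_'+n+'.pkl','wb'));print(n,c['P'].round(3).tolist(),np.array(c['mtx']).round(1).tolist())
E
```

```text
pics
{'time': 0.0, 'qpos': array([ 1.07067617e+00,  1.81561765e-01,  1.60796446e+00, -4.15055302e-06,
        1.35378269e+00, -2.06317678e-01]), 'qd': array([ 0.00120717,  0.00052477,  0.00132251,  0.00084399,  0.00058125,
       -0.00083525]), 'tau': array([-1.06419645e-05, -4.33872771e+01, -3.41847789e+01,  7.01139146e-02,
        3.85927095e-02, -1.21739968e-04]), 'ee_pos': array([0.16625849, 0.54990129, 0.23781952]), 'ee_rot': array([-4.59757887e-01, -3.10717149e+00,  2.53119312e-03]), 'wrist_force': array([-0.79001353, -0.32601097, -0.32390717]), 'torque': array([-0.02327036, -0.01034538,  0.02984729]), 'width': 0.08799242636170419}
scene [[0.576, -0.471, 0.668, -0.486], [-0.817, -0.345, 0.462, -0.681], [0.013, -0.812, -0.584, 0.978], [0.0, 0.0, 0.0, 1.0]] [[480.3, 0.0, 257.9], [0.0, 480.3, 192.7], [0.0, 0.0, 1.0]]
top [[-0.013, -0.985, 0.174, 0.276], [-1.0, 0.01, -0.018, 0.005], [0.016, -0.175, -0.985, 1.255], [0.0, 0.0, 0.0, 1.0]] [[386.4, 0.0, 247.2], [0.0, 386.4, 188.5], [0.0, 0.0, 1.0]]
wrist [[0.291, 0.917, 0.274, 0.095], [0.957, -0.278, -0.085, 0.572], [-0.002, 0.287, -0.958, 0.384], [0.0, 0.0, 0.0, 1.0]] [[315.1, 0.0, 251.9], [0.0, 315.1, 193.4], [0.0, 0.0, 1.0]]
```

View pics/a_top.png

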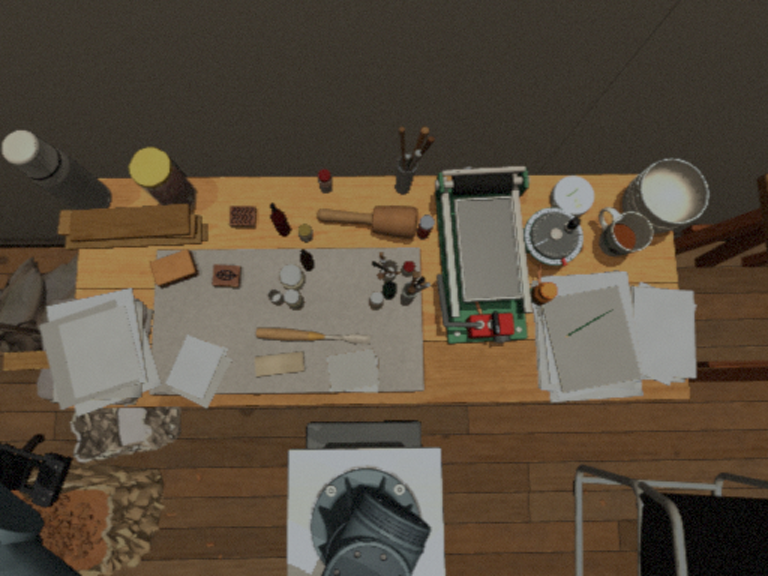

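View pics/a_scene.png

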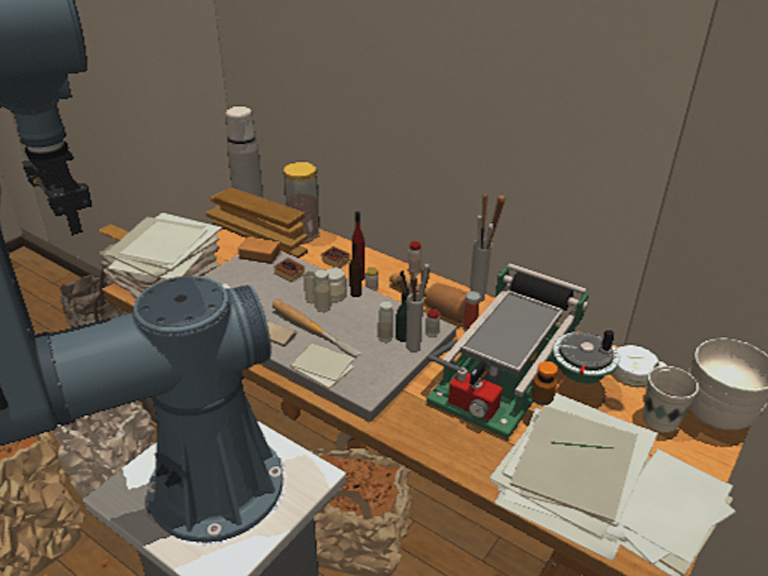

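View pics/a_wrist.png

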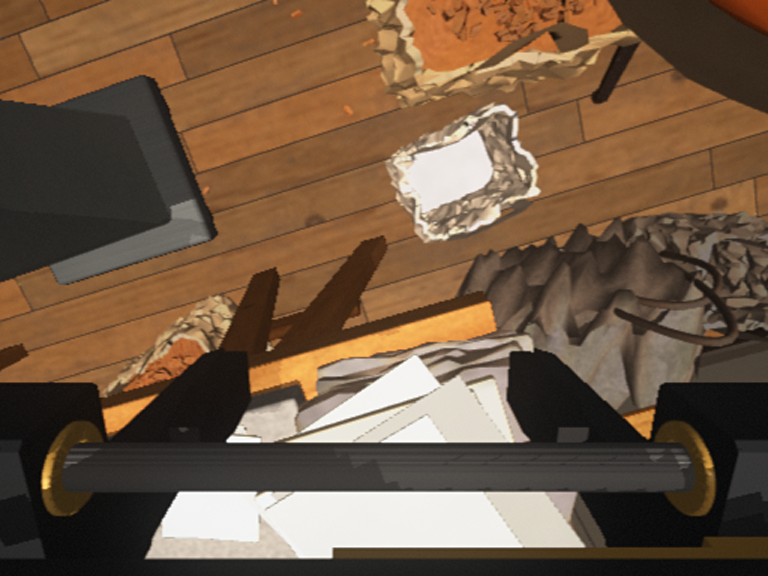

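The top view shows two blocks: one on the slab at about (227,275) and one beyond it at (243,216). The cork block is at (174,268) and the press is at (485,255). Next I'll measure in detail.

```bash
python3 - <<'E'
from h import *
import pickle
t=pickle.load(open('a_top.pkl','rb'));s=pickle.load(open('a_scene.pkl','rb'))
save(t,'b_press',5,(285,105,400,235)); save(t,'b_blk',5,(90,125,220,205)); save(s,'b_sp',4,(280,160,430,300)); save(s,'b_sb',5,(150,140,270,230))
X=xyz(t)
for n,(u,v) in dict(blk1=(151,183),blk2=(162,144),bed=(327,165),cap=(363,195),wheel=(368,155),tbl=(300,240),bearerL=(304,170),bearerR=(347,170)).items():
    print(n,X[v,u].round(4))
E
```

```text
blk1 [0.5103 0.2861 0.0515]
blk2 [0.6462 0.2606 0.0233]
bed [ 0.5524 -0.2635  0.0993]
cap [ 0.4526 -0.3584  0.132 ]
wheel [ 0.5801 -0.3889  0.1106]
tbl [ 0.328  -0.1859  0.0065]
bearerL [ 0.5544 -0.2048  0.0233]
bearerR [ 0.5404 -0.3301  0.0797]
```

View pics/b_press.png

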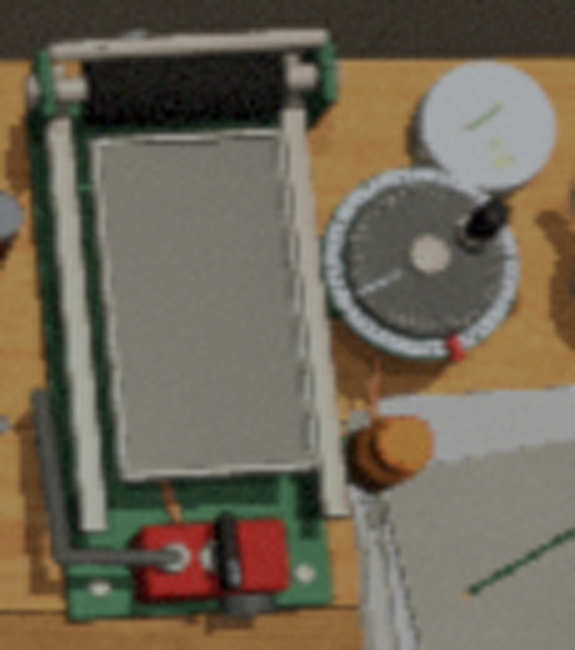

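View pics/b_blk.png

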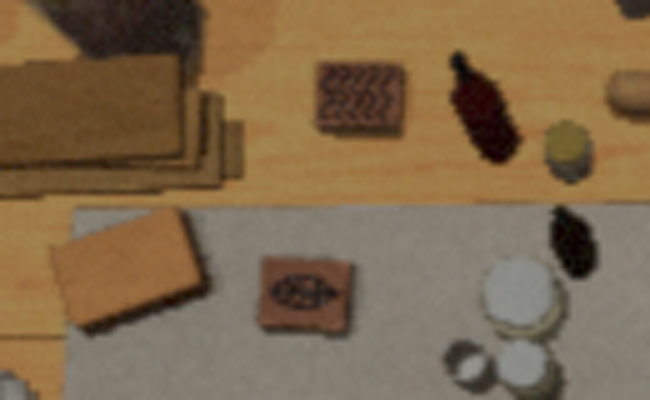

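View pics/b_sp.png

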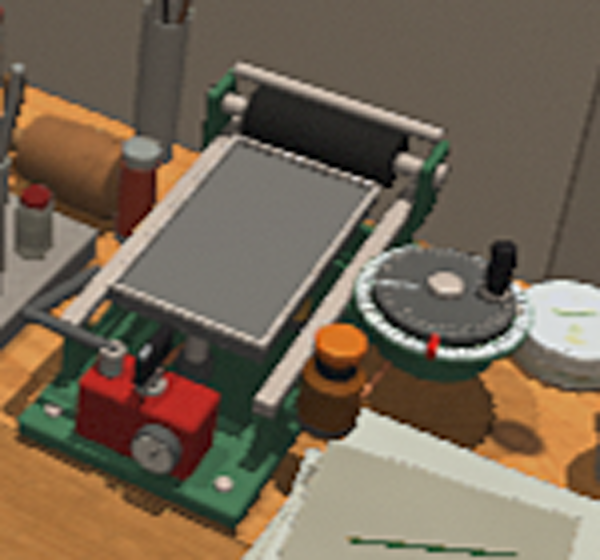

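View pics/b_sb.png

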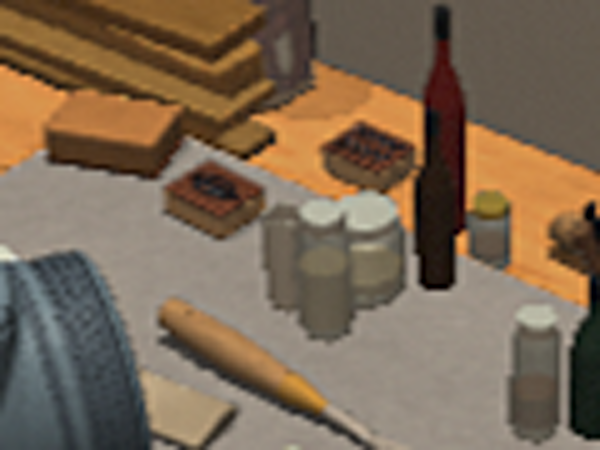

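```bash
python3 - <<'E'
from h import *
import pickle
for n in ['top','scene']:
    c=pickle.load(open(f'a_{n}.pkl','rb'));X=xyz(c);f=c['frame'].astype(int);hsv=cv2.cvtColor(c['frame'],cv2.COLOR_BGR2HSV)
    x,y,z=X[...,0],X[...,1],X[...,2]
    print(n)
    def rect(m,nm,k=1):
        m=m.astype(np.uint8); nn,l,st,_=cv2.connectedComponentsWithStats(m)
        if nn<2: print(nm,'none');return
        for i in 1+np.argsort(-st[1:,4])[:k]:
            p=X[l==i]; r=cv2.minAreaRect((p[:,:2]*1000).astype(np.float32)); print(nm,st[i,4],'rect c',np.round(r[0],1),'size',np.round(r[1],1),'ang',round(r[2],1),'z',np.median(p[:,2]).round(4),p[:,2].max().round(4),'mean',p.mean(0).round(4))
    inb=lambda a,b,cc,d,e,g:(x>a)&(x<b)&(y>cc)&(y<d)&(z>e)&(z<g)
    rect(inb(.45,.58,.24,.335,.045,.06),'leaf'); rect(inb(.6,.7,.2,.32,.016,.03),'wave')
    rect(inb(.42,.72,-.35,-.19,.092,.115),'bed')
    sat=(hsv[...,1]>150)&(hsv[...,0]>5)&(hsv[...,0]<20)
    rect(inb(.4,.5,-.4,-.3,.115,.15)&sat,'cap',2)
    rect(inb(.5,.66,-.47,-.3,.1,.125),'wheel')
    rect(inb(.5,.66,-.47,-.3,.135,.18),'knob',2)
    red=((hsv[...,0]<6)|(hsv[...,0]>172))&(hsv[...,1]>130)
    rect(inb(.45,.6,-.5,-.3,.08,.14)&red,'rider')
    rect(inb(.3,.45,-.35,-.15,.03,.12)&red,'pump')
    rect(inb(.3,.45,-.31,-.2,.09,.16),'valve',3)
    rect(inb(.58,.72,-.5,-.38,.03,.1),'tin')
E
```

```text
top
leaf 248 rect c [510.2 287.9] size [56.3 44.4] ang 86.0 z 0.0507 0.0579 mean [0.5098 0.288  0.0508]
wave 232 rect c [649.2 263.5] size [56.6 45.5] ang 88.6 z 0.0219 0.0292 mean [0.6491 0.263  0.0218]
bed 2681 rect c [ 552.4 -257.6] size [215.8 121.1] ang 2.9 z 0.098 0.1087 mean [ 0.5511 -0.2578  0.0982]
cap 91 rect c [ 458.3 -367.7] size [29.1 28.3] ang 3.9 z 0.1256 0.1326 mean [ 0.4581 -0.3671  0.1258]
wheel 486 rect c [ 577.2 -399. ] size [92.8 99.2] ang 80.5 z 0.1022 0.122 mean [ 0.5782 -0.3969  0.1031]
knob 34 rect c [ 594.8 -427.5] size [16.  15.7] ang 84.3 z 0.1428 0.1486 mean [ 0.5942 -0.4262  0.1425]
rider 8 rect c [ 522.5 -411.8] size [12.9  3.1] ang 16.0 z 0.0996 0.1027 mean [ 0.5216 -0.4116  0.0988]
pump 317 rect c [ 396.4 -263.8] size [43.8 87.7] ang 2.4 z 0.0724 0.1159 mean [ 0.3952 -0.2631  0.073 ]
valve 79 rect c [ 446.6 -256.3] size [  6.9 107.2] ang 0.2 z 0.1014 0.1077 mean [ 0.4468 -0.2509  0.1008]
valve 74 rect c [ 398.3 -264.9] size [45.5 11.1] ang 1.5 z 0.1126 0.1177 mean [ 0.3976 -0.2638  0.1104]
valve 49 rect c [ 395.9 -222.2] size [40.5 12.2] ang 89.1 z 0.
[... 691 characters left out ...]
28.6] size [18.8 16.8] ang 16.9 z 0.1428 0.1481 mean [ 0.5931 -0.4293  0.1425]
rider 14 rect c [ 525.9 -414.5] size [22.8  5.5] ang 12.3 z 0.0993 0.1038 mean [ 0.5249 -0.4151  0.0992]
pump 527 rect c [ 394.6 -267.7] size [55.3 87.9] ang 2.2 z 0.0701 0.111 mean [ 0.3883 -0.2729  0.0635]
valve 216 rect c [ 412.5 -250.3] size [96.4 74.5] ang 89.9 z 0.1011 0.1193 mean [ 0.425  -0.2556  0.1019]
valve 56 rect c [ 396.7 -222.2] size [16.3 43.1] ang 10.3 z 0.0943 0.0985 mean [ 0.3971 -0.2242  0.094 ]
valve 9 rect c [ 448.6 -304.8] size [9.  2.4] ang 83.2 z 0.0977 0.1051 mean [ 0.4486 -0.3043  0.0969]
tin 403 rect c [ 650.2 -465.6] size [139.3  71.8] ang 1.6 z 0.035 0.1 mean [ 0.6736 -0.4663  0.0416]
```

```bash
cat >> h.py <<'E'
def go(x,y,z,yaw=None):
    """print shift in tool axes from present pose; yaw = world heading of tool x (deg)"""
    s=robot.sense();M=R.from_rotvec(s['ee_rot']).as_matrix()
    d=M.T@(np.array([x,y,z])-s['ee_pos']); h=np.degrees(np.arctan2(M[1,0],M[0,0]))
    out='tx %.4f ty %.4f tz %.4f'%tuple(d)
    if yaw is not None: out+=' yaw %.4f'%(-np.radians((yaw-h+180)%360-180))
    print('at',s['ee_pos'].round(4),'hd %.2f tilt %.4f'%(h,np.arccos(-M[2,2])),'t',round(s['time'],2),'|',out)
E
python3 -c "
from h import *
go(.42,.15,.28,90);go(.42,.15,.28,0)"
```

```text
at [0.1663 0.55   0.238 ] hd 163.17 tilt 0.0013 t 0.15 | tx -0.3587 ty -0.3095 tz -0.0417 yaw 1.2770
at [0.1663 0.55   0.238 ] hd 163.17 tilt 0.0013 t 0.15 | tx -0.3587 ty -0.3095 tz -0.0417 yaw 2.8478
```

send_rows([
  {"hand": 100,"tx": 0,"ty": 0,"tz": -0.042,"yaw": 0},
  {"hand": 0,"tx": -0.3587,"ty": -0.3095,"tz": -0.042,"yaw": 1.4},
  {"hand": 0,"tx": -0.3587,"ty": -0.3095,"tz": -0.042,"yaw": 1.4},
  {"hand": 0,"tx": -0.3587,"ty": -0.3095,"tz": -0.042,"yaw": 1.4},
  {"hand": 0,"tx": -0.3587,"ty": -0.3095,"tz": -0.042,"yaw": 1.4},
  {"hand": 0,"tx": -0.3587,"ty": -0.3095,"tz": -0.042,"yaw": 1.4},
  {"hand": 0,"tx": -0.3587,"ty": -0.3095,"tz": -0.042,"yaw": 1.4},
  {"hand": 0,"tx": -0.3587,"ty": -0.3095,"tz": -0.042,"yaw": 1.4},
  {"hand": 0,"tx": -0.3587,"ty": -0.3095,"tz": -0.042,"yaw": 1.4},
  {"hand": 0,"tx": -0.3587,"ty": -0.3095,"tz": -0.042,"yaw": 1.4},
  {"hand": 0,"tx": -0.3587,"ty": -0.3095,"tz": -0.042,"yaw": 1.4},
])

```text
time: 1.25
ee_pos: [0.4216, 0.1471, 0.2807]
ee_rot: [2.361, 2.071, -0.0]
wrist_force: [-0.8, 1.1, -0.5]
width: 0.0104
```

```bash
python3 -c "
from h import *
go(.459,-.368,.25,0)"
```

```text
at [0.4216 0.1471 0.2807] hd 82.49 tilt 0.0010 t 1.25 | tx -0.5057 ty 0.1044 tz 0.0311 yaw 1.4397
```

send_rows([
  {"hand": 0,"tx": -0.5057,"ty": 0.1044,"tz": 0.031,"yaw": 1.44},
  {"hand": 0,"tx": -0.5057,"ty": 0.1044,"tz": 0.031,"yaw": 1.44},
  {"hand": 0,"tx": -0.5057,"ty": 0.1044,"tz": 0.031,"yaw": 1.44},
  {"hand": 0,"tx": -0.5057,"ty": 0.1044,"tz": 0.031,"yaw": 1.44},
  {"hand": 0,"tx": -0.5057,"ty": 0.1044,"tz": 0.031,"yaw": 1.44},
  {"hand": 0,"tx": -0.5057,"ty": 0.1044,"tz": 0.031,"yaw": 1.44},
  {"hand": 0,"tx": -0.5057,"ty": 0.1044,"tz": 0.031,"yaw": 1.44},
  {"hand": 0,"tx": -0.5057,"ty": 0.1044,"tz": 0.031,"yaw": 1.44},
  {"hand": 0,"tx": -0.5057,"ty": 0.1044,"tz": 0.031,"yaw": 1.44},
  {"hand": 0,"tx": -0.5057,"ty": 0.1044,"tz": 0.031,"yaw": 1.44},
  {"hand": 0,"tx": -0.5057,"ty": 0.1044,"tz": 0.031,"yaw": 1.44},
  {"hand": 0,"tx": -0.5057,"ty": 0.1044,"tz": 0.031,"yaw": 1.44},
])

```text
time: 2.45
ee_pos: [0.4611, -0.3662, 0.2487]
ee_rot: [-3.14, -0.009, 0.002]
wrist_force: [-0.0, -0.1, 0.1]
width: 0.0003
```

```bash
python3 -c "
from h import *
go(.459,-.368,.135,0)
c=cam('wrist');save(c,'c_w');X=xyz(c);import pickle;pickle.dump(c,open('c_w.pkl','wb'))
x,y,z=X[...,0],X[...,1],X[...,2]
m=(x>.43)&(x<.49)&(y>-.40)&(y<-.33)&(z>.12)&(z<.15)
print(m.sum(),X[m].mean(0),cv2.minAreaRect((X[m][:,:2]*1000).astype(np.float32)),np.percentile(z[m],[5,50,95]))
print(proj(c,[.459,-.368,.13]),robot.sense()['width'])"
```

```text
at [ 0.4611 -0.3662  0.2487] hd 0.34 tilt 0.0016 t 2.45 | tx -0.0020 ty 0.0019 tz 0.1137 yaw 0.0060
1154 [ 0.46281659 -0.3689533   0.12576365] ((462.0489501953125, -368.8780822753906), (33.975730895996094, 33.9616813659668), 1.7921380996704102) [0.12407871 0.1259143  0.12718657]
[[254.96926295 189.26175607]] 0.00037162679926508886
```

View pics/c_w.png

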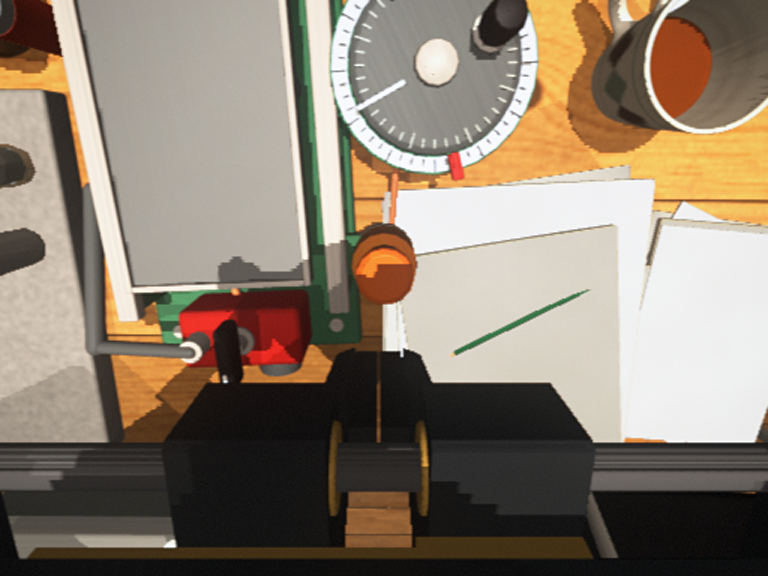

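Wrist view: cap at about (385,275), rider at (457,165), white line running (405,82) to (357,108). The cap measures 34 mm wide with its top at 0.126. Pressing now.

send_rows([
  {"hand": 0,"tx": 0.001,"ty": 0.003,"tz": 0.04,"yaw": 0},
  {"hand": 0,"tx": 0.001,"ty": 0.003,"tz": 0.08,"yaw": 0},
  {"hand": 0,"tx": 0.001,"ty": 0.003,"tz": 0.11,"yaw": 0},
  {"hand": 0,"tx": 0.001,"ty": 0.003,"tz": 0.12,"yaw": 0},
  {"hand": 0,"tx": 0.001,"ty": 0.003,"tz": 0.126,"yaw": 0},
  {"hand": 0,"tx": 0.001,"ty": 0.003,"tz": 0.129,"yaw": 0},
  {"hand": 0,"tx": 0.001,"ty": 0.003,"tz": 0.129,"yaw": 0},
])

```text
time: 3.2
ee_pos: [0.4637, -0.3675, 0.1224]
ee_rot: [3.14, 0.013, 0.003]
wrist_force: [-0.6, 1.9, 4.4]
width: 0.0006
```

send_rows([
  {"hand": 0,"tx": 0,"ty": 0,"tz": 0.001,"yaw": 0},
  {"hand": 0,"tx": 0,"ty": 0,"tz": 0.0015,"yaw": 0},
  {"hand": 0,"tx": 0,"ty": 0,"tz": 0.002,"yaw": 0},
  {"hand": 0,"tx": 0,"ty": 0,"tz": 0.002,"yaw": 0},
])

```text
time: 3.6
ee_pos: [0.4637, -0.368, 0.1196]
ee_rot: [3.14, 0.012, 0.003]
wrist_force: [3.3, 1.6, 5.0]
width: 0.0001
```

send_rows([
  {"hand": 0,"tx": 0,"ty": 0,"tz": 0.001,"yaw": 0},
  {"hand": 0,"tx": 0,"ty": 0,"tz": 0.002,"yaw": 0},
  {"hand": 0,"tx": 0,"ty": 0,"tz": 0.003,"yaw": 0},
  {"hand": 0,"tx": 0,"ty": 0,"tz": 0.003,"yaw": 0},
])

```text
time: 4.0
ee_pos: [0.4637, -0.3681, 0.1183]
ee_rot: [3.14, 0.012, 0.003]
wrist_force: [-0.6, 6.9, 17.6]
width: 0.0007
```

Force jumped to 17.6 N against a 6 N spring, so the cap is at its stop. Lifting off, then moving back to look at the wheel.

send_rows([
  {"hand": 0,"tx": 0,"ty": 0,"tz": 0,"yaw": 0},
  {"hand": 0,"tx": 0,"ty": 0,"tz": 0,"yaw": 0},
  {"hand": 0,"tx": 0,"ty": 0,"tz": -0.02,"yaw": 0},
  {"hand": 50,"tx": 0,"ty": 0,"tz": -0.07,"yaw": 0},
  {"hand": 50,"tx": 0,"ty": 0.02,"tz": -0.12,"yaw": 0},
  {"hand": 50,"tx": 0,"ty": 0.04,"tz": -0.15,"yaw": 0},
  {"hand": 50,"tx": 0,"ty": 0.04,"tz": -0.15,"yaw": 0},
  {"hand": 50,"tx": 0,"ty": 0.04,"tz": -0.15,"yaw": 0},
])

```text
time: 4.8
ee_pos: [0.4626, -0.4082, 0.2656]
ee_rot: [3.141, 0.01, -0.0]
wrist_force: [0.2, 0.2, -1.5]
width: 0.0384
```

```bash
cat > wheel.py <<'E'
from h import *
import sys
def meas(c,verbose=True):
    X=xyz(c);x,y,z=X[...,0],X[...,1],X[...,2];hsv=cv2.cvtColor(c['frame'],cv2.COLOR_BGR2HSV)
    red=((hsv[...,0]<6)|(hsv[...,0]>172))&(hsv[...,1]>130)
    def rep(m,n):
        if m.sum()<3: print(n,'none');return
        r=cv2.minAreaRect((X[m][:,:2]*1000).astype(np.float32))
        print(n,m.sum(),'mean',X[m].mean(0).round(4),'rect',np.round(r[0],1),np.round(r[1],1),round(r[2],1),'z',np.percentile(z[m],[5,50,95]).round(4))
    w=(x>.5)&(x<.66)&(y>-.47)&(y<-.3)
    rep(w&(z>.095)&(z<.11),'wheel'); rep(w&(z>.135)&(z<.18),'knob'); rep(w&(z>.113)&(z<.135),'mid')
    rep((x>.5)&(x<.6)&(y>-.47)&(y<-.33)&(z>.085)&(z<.13)&red,'rider')
    return X
if __name__=='__main__':
    c=cam('wrist');meas(c);save(c,sys.argv[1]);s=robot.sense();print(s['ee_pos'],s['wrist_force'].round(1))
    import pickle;pickle.dump(c,open(sys.argv[1]+'.pkl','wb'))
    c=cam('top');meas(c)
E
python3 wheel.py d_w
```

```text
wheel 11402 mean [ 0.5733 -0.3767  0.1002] rect [ 559.8 -373.6] [147.2 119.3] 90.0 z [0.0968 0.1001 0.1057]
knob 559 mean [ 0.5958 -0.4269  0.1427] rect [ 596.5 -427.2] [18.7 19.1] 28.4 z [0.1375 0.1436 0.1453]
mid 112 mean [ 0.5896 -0.4246  0.1255] rect [ 591.  -425.2] [18.8  6.8] 71.4 z [0.1163 0.1259 0.1342]
rider 113 mean [ 0.5247 -0.4123  0.0997] rect [ 524.7 -412.1] [16.   6.7] 17.9 z [0.0981 0.0995 0.1017]
[ 0.46224404 -0.40705867  0.26406667] [0.1 0.2 0.2]
wheel 913 mean [ 0.5791 -0.3687  0.1006] rect [ 579.5 -376.5] [152.8 159.3] 89.7 z [0.0964 0.1003 0.1061]
knob 32 mean [ 0.5941 -0.4267  0.1431] rect [ 593.8 -426.1] [16.4 16.5] 61.4 z [0.1369 0.1429 0.148 ]
mid 22 mean [ 0.5902 -0.4205  0.124 ] rect [ 588.7 -413.3] [16.1 32.9] 17.5 z [0.1134 0.1237 0.1323]
rider none
```

View pics/d_w.png

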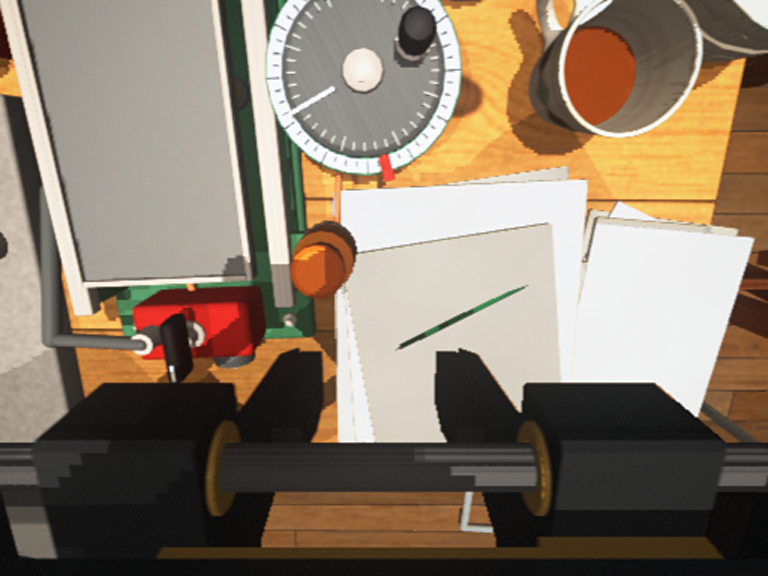

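```bash
cat > line.py <<'E'
from h import *
import sys,pickle
def fit(c):
    X=xyz(c);x,y,z=X[...,0],X[...,1],X[...,2];hsv=cv2.cvtColor(c['frame'],cv2.COLOR_BGR2HSV)
    # ring: bright low-sat
    w=(np.hypot(x-.5775,y+.398)<.064)&(z>.09)&(z<.112)
    white=w&(hsv[...,2]>150)&(hsv[...,1]<60)
    ring=white&(np.hypot(x-.5775,y+.398)>.053)&(np.hypot(x-.5775,y+.398)<.063)
    P=X[ring][:,:2];A=np.c_[2*P,np.ones(len(P))];s=np.linalg.lstsq(A,(P**2).sum(1),rcond=None)[0]
    print('ring n',len(P),'centre',s[:2].round(4),'r',np.sqrt(s[2]+s[0]**2+s[1]**2).round(4),'z',np.median(z[ring]).round(4))
    ctr=s[:2]
    hub=w&(np.hypot(x-.5775,y+.398)<.018)&(hsv[...,2]>150)
    if hub.sum()>5: print('hub',X[hub].mean(0).round(4))
    return ctr,X,hsv,white
def ang(p,ctr): d=p-ctr; return np.arctan2(d[...,1],-d[...,0])   # cw from world -x
if __name__=='__main__':
    if sys.argv[1].endswith('.pkl'): c=pickle.load(open(sys.argv[1],'rb'))
    else: c=cam(sys.argv[1]);save(c,sys.argv[2]);pickle.dump(c,open(sys.argv[2]+'.pkl','wb'))
    ctr,X,hsv,white=fit(c)
    if len(sys.argv)>3: ctr=np.array(eval(sys.argv[3]))
    x,y,z=X[...,0],X[...,1],X[...,2];r=np.hypot(x-ctr[0],y-ctr[1])
    m=(r>.026)&(r<.05)&(z>.093)&(z<.112)&(hsv[...,1]<70)
    a=ang(X[...,:2],ctr); v=hsv[...,2]
    b=np.arange(-3.14,3.14,.04)
    pr=[(np.mean(v[m&(r<.042)&(a>=t)&(a<t+.04)]) if (m&(r<.042)&(a>=t)&(a<t+.04)).sum()>2 else 0) for t in b]
    t0=b[int(np.argmax(pr))]+.02
    sel=m&(np.abs(a-t0)<.12)&(r<.044); wt=np.clip(v[sel].astype(float)-np.median(v[sel])-25,0,None)
    print('line ang',t0.round(3),'refined',(np.sum(wt*a[sel])/wt.sum()).round(4))
    red=((hsv[...,0]<6)|(hsv[...,0]>172))&(hsv[...,1]>130)&(r<.08)&(r>.045)&(z>.085)
    print('rider',red.sum(),X[red].mean(0).round(4),'ang',np.median(a[red]).round(4),a[red].mean().round(4),'r',r[red].mean().round(4))
    k=(r<.06)&(z>.13)&(z<.17); kp=X[k]
    if k.sum()>5: print('knob', np.array(cv2.minAreaRect((kp[kp[:,2]>.14][:,:2]*1000).astype(np.float32))[0])/1000)
E
python3 line.py d_w.pkl; python3 line.py c_w.pkl
```

```text
ring n 1281 centre [ 0.5795 -0.3977] r 0.0568 z 0.0906
hub [ 0.5807 -0.3979  0.1067]
line ang 1.12 refined 1.1241
rider 113 [ 0.5247 -0.4123  0.0997] ang -0.2587 -0.2597 r 0.0567
knob [ 0.59687415 -0.42683508]
ring n 1200 centre [ 0.5794 -0.3977] r 0.0568 z 0.0906
hub [ 0.5813 -0.3971  0.1071]
line ang 1.12 refined 1.1292
rider 151 [ 0.526  -0.4068  0.1308] ang -0.2442 -0.1582 r 0.0562
knob [ 0.59504749 -0.4268573 ]
```

```bash
python3 -c "
from h import *
go(.595,-.4275,.114,0)"
```

```text
at [ 0.4622 -0.4064  0.2634] hd 0.44 tilt 0.0040 t 4.9 | tx 0.1331 ty 0.0225 tz 0.1490 yaw 0.0076
```

send_rows([
  {"hand": 50,"tx": 0.05,"ty": 0.01,"tz": 0.01,"yaw": 0.007},
  {"hand": 50,"tx": 0.1,"ty": 0.02,"tz": 0.02,"yaw": 0.007},
  {"hand": 50,"tx": 0.133,"ty": 0.0225,"tz": 0.04,"yaw": 0.007},
  {"hand": 50,"tx": 0.133,"ty": 0.0225,"tz": 0.08,"yaw": 0.007},
  {"hand": 50,"tx": 0.133,"ty": 0.0225,"tz": 0.1,"yaw": 0.007},
  {"hand": 50,"tx": 0.133,"ty": 0.0225,"tz": 0.1,"yaw": 0.007},
])

```text
time: 5.5
ee_pos: [0.5937, -0.4254, 0.1579]
ee_rot: [-3.133, -0.003, 0.014]
wrist_force: [-0.2, -0.0, -0.9]
width: 0.0437
```

```bash
python3 -c "
from h import *
go(.595,-.4275,.114,0)
c=cam('wrist');save(c,'e_w')
go(.595,-.4275,.114,0)"
```

```text
at [ 0.5937 -0.4254  0.1579] hd 0.10 tilt 0.0126 t 5.5 | tx 0.0017 ty 0.0025 tz 0.0438 yaw 0.0018
at [ 0.5947 -0.4268  0.1614] hd 0.08 tilt 0.0076 t 5.55 | tx 0.0005 ty 0.0010 tz 0.0474 yaw 0.0014
```

View pics/e_w.png

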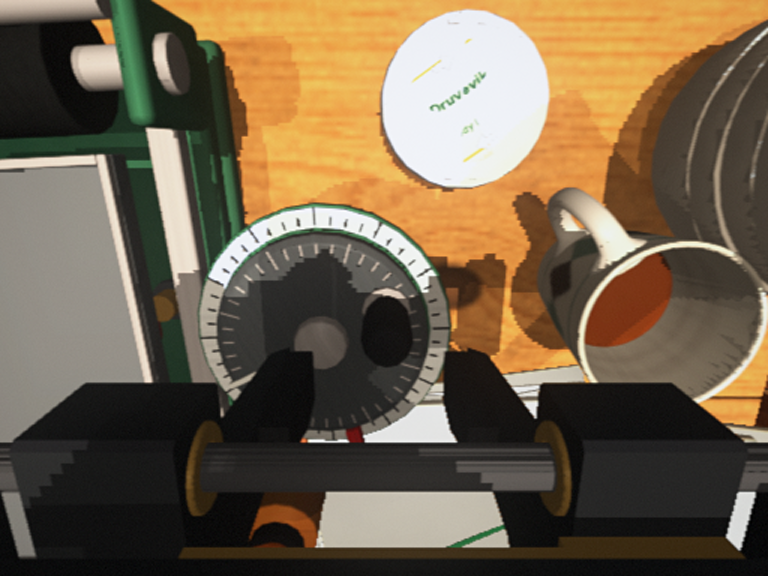

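send_rows([
  {"hand": 50,"tx": 0,"ty": 0.001,"tz": 0.025,"yaw": 0},
  {"hand": 50,"tx": 0,"ty": 0.001,"tz": 0.047,"yaw": 0},
  {"hand": 50,"tx": 0,"ty": 0.001,"tz": 0.047,"yaw": 0},
  {"hand": 0,"tx": 0,"ty": 0.001,"tz": 0.047,"yaw": 0},
  {"hand": 0,"tx": 0,"ty": 0.001,"tz": 0.047,"yaw": 0},
  {"hand": 0,"tx": 0,"ty": 0.001,"tz": 0.047,"yaw": 0},
  {"hand": 0,"tx": 0,"ty": 0.001,"tz": 0.047,"yaw": 0},
  {"hand": 0,"tx": 0,"ty": 0.001,"tz": 0.047,"yaw": 0},
], force=12)

```text
time: 6.35
ee_pos: [0.5971, -0.4298, 0.1207]
ee_rot: [3.141, 0.002, 0.003]
wrist_force: [-0.5, 3.8, 5.7]
width: 0.0192
```

```bash
python3 -c "
from h import *
s=robot.sense();print(s['ee_pos'],s['wrist_force'],s['width'])
C=np.array([.5795,-.3977]);a0=1.124
p0=C+.034*np.array([np.cos(a0),-np.sin(a0)]);print('knob0',p0)
for a in [1.1,1.0,.8,.6,.4,.2,0,-.2,-.4,-.6,-.8,-.96,-.26]:
    d=C+.034*np.array([np.cos(a),-np.sin(a)])-p0;print(a,'tx %.4f ty %.4f'%(d[0],-d[1]))"
```

```text
[ 0.59714647 -0.42978103  0.12068349] [-0.54320867  3.75520532  5.67446125] 0.019241806155332185
knob0 [ 0.59419067 -0.42836242]
1.1 tx 0.0007 ty -0.0004
1.0 tx 0.0037 ty -0.0021
0.8 tx 0.0090 ty -0.0063
0.6 tx 0.0134 ty -0.0115
0.4 tx 0.0166 ty -0.0174
0.2 tx 0.0186 ty -0.0239
0 tx 0.0193 ty -0.0307
-0.2 tx 0.0186 ty -0.0374
-0.4 tx 0.0166 ty -0.0439
-0.6 tx 0.0134 ty -0.0499
-0.8 tx 0.0090 ty -0.0551
-0.96 tx 0.0048 ty -0.0585
-0.26 tx 0.0182 ty -0.0394
```

send_rows([
  {"hand": 0,"tx": 0.0037,"ty": -0.0021,"tz": 0,"yaw": 0},
  {"hand": 0,"tx": 0.009,"ty": -0.0063,"tz": 0,"yaw": 0},
  {"hand": 0,"tx": 0.0134,"ty": -0.0115,"tz": 0,"yaw": 0},
  {"hand": 0,"tx": 0.0166,"ty": -0.0174,"tz": 0,"yaw": 0},
  {"hand": 0,"tx": 0.0186,"ty": -0.0239,"tz": 0,"yaw": 0},
  {"hand": 0,"tx": 0.0193,"ty": -0.0307,"tz": 0,"yaw": 0},
  {"hand": 0,"tx": 0.0193,"ty": -0.0307,"tz": 0,"yaw": 0},
])

```text
time: 7.05
ee_pos: [0.6169, -0.3994, 0.1208]
ee_rot: [3.139, 0.002, 0.005]
wrist_force: [0.9, -0.9, 8.0]
width: 0.0191
```

```bash
python3 line.py wrist f_w "[.5795,-.3977]"; python3 -c "
from h import *
s=robot.sense();print(s['ee_pos'],s['wrist_force'],s['width'])"
```

```text
ring n 855 centre [ 0.5821 -0.3982] r 0.0547 z 0.0905
line ang 0.04 refined 0.0375
rider 162 [ 0.5286 -0.4121  0.0994] ang -0.2792 -0.276 r 0.0529
knob [ 0.6166225  -0.39845053]
[ 0.61686331 -0.3994217   0.12080557] [0.93406197 0.02257022 6.32896383] 0.01915729926377873
```

View pics/f_w.png

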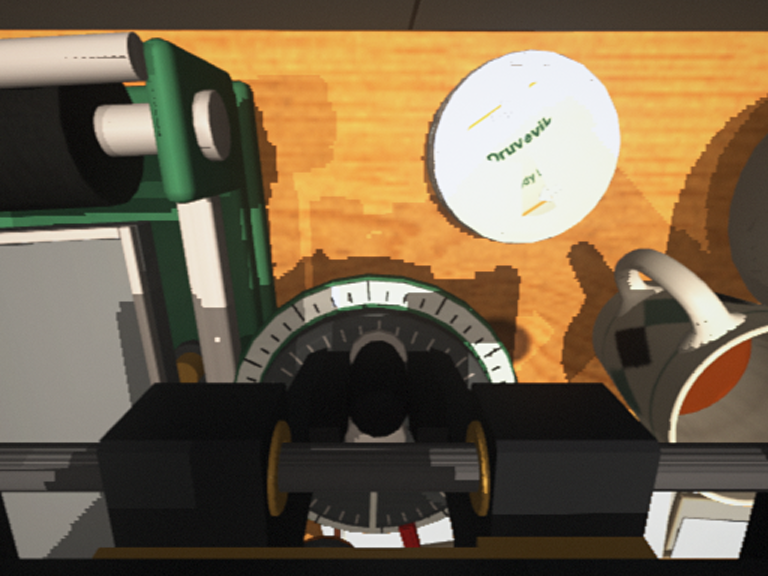

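send_rows([
  {"hand": 0,"tx": -0.0007,"ty": -0.0068,"tz": 0,"yaw": 0},
  {"hand": 0,"tx": -0.0027,"ty": -0.0132,"tz": 0,"yaw": 0},
  {"hand": 0,"tx": -0.0059,"ty": -0.0192,"tz": 0,"yaw": 0},
  {"hand": 0,"tx": -0.0103,"ty": -0.0244,"tz": 0,"yaw": 0},
  {"hand": 0,"tx": -0.0145,"ty": -0.0278,"tz": 0,"yaw": 0},
  {"hand": 0,"tx": -0.0165,"ty": -0.029,"tz": 0,"yaw": 0},
  {"hand": 0,"tx": -0.0165,"ty": -0.029,"tz": 0,"yaw": 0},
  {"hand": 0,"tx": -0.0165,"ty": -0.029,"tz": 0,"yaw": 0},
])

```text
time: 7.9
ee_pos: [0.6011, -0.3699, 0.121]
ee_rot: [3.14, 0.002, 0.007]
wrist_force: [3.6, 1.5, 8.2]
width: 0.0192
```

```bash
python3 line.py wrist g_w "[.5821,-.3982]"; python3 -c "
from h import *
s=robot.sense();print(s['ee_pos'],s['wrist_force'],s['width'])"
```

```text
ring n 1784 centre [ 0.581  -0.3973] r 0.056 z 0.0905
line ang 2.2 refined nan
rider 1 [ 0.6056 -0.4466  0.1868] ang -2.0218 -2.0218 r 0.0538
knob [ 0.60070557 -0.3698714 ]
[ 0.60109493 -0.36990937  0.12094998] [3.00119744 1.45954602 8.53909656] 0.018878732408617198line.py:28: RuntimeWarning: invalid value encountered in scalar divide
  print('line ang',t0.round(3),'refined',(np.sum(wt*a[sel])/wt.sum()).round(4))
```

View pics/g_w.png

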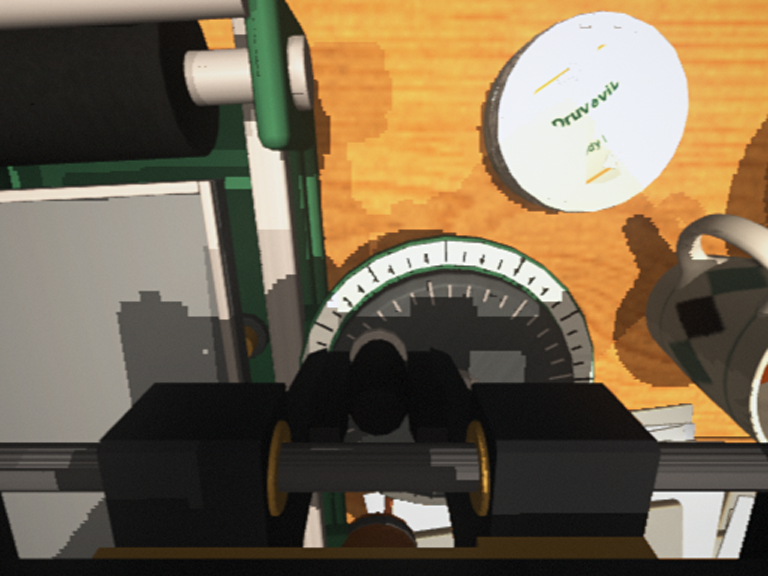

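send_rows([
  {"hand": 0,"tx": 0.0042,"ty": 0.0035,"tz": 0,"yaw": 0},
  {"hand": 0,"tx": 0.0076,"ty": 0.0073,"tz": 0,"yaw": 0},
  {"hand": 0,"tx": 0.0103,"ty": 0.0115,"tz": 0,"yaw": 0},
  {"hand": 0,"tx": 0.0118,"ty": 0.0146,"tz": 0,"yaw": 0},
  {"hand": 0,"tx": 0.0127,"ty": 0.0168,"tz": 0,"yaw": 0},
  {"hand": 0,"tx": 0.0127,"ty": 0.0168,"tz": 0,"yaw": 0},
  {"hand": 0,"tx": 0.0127,"ty": 0.0168,"tz": 0,"yaw": 0},
])

```text
time: 8.65
ee_pos: [0.6142, -0.386, 0.121]
ee_rot: [3.141, 0.003, 0.008]
wrist_force: [3.6, 3.8, 7.7]
width: 0.0191
```

```bash
python3 line.py wrist h_w "[.5821,-.3982]"; python3 -c "
from h import *
s=robot.sense();print(s['ee_pos'],s['wrist_force'],s['width'])
import pickle
c=pickle.load(open('h_w.pkl','rb'));save(c,'h_c',5,(190,310,320,375))
c=cam('scene');save(c,'h_s',6,(350,205,430,265))"
```

```text
ring n 953 centre [ 0.5827 -0.3982] r 0.0549 z 0.0906
line ang -0.36 refined -0.3513
rider 188 [ 0.5273 -0.4121  0.0995] ang -0.2503 -0.2487 r 0.0566
knob [ 0.61380066 -0.38496164]
[ 0.61416487 -0.38601413  0.12096967] [3.58903991 3.47705541 8.41155997] 0.01906516662803977
```

View pics/h_c.png

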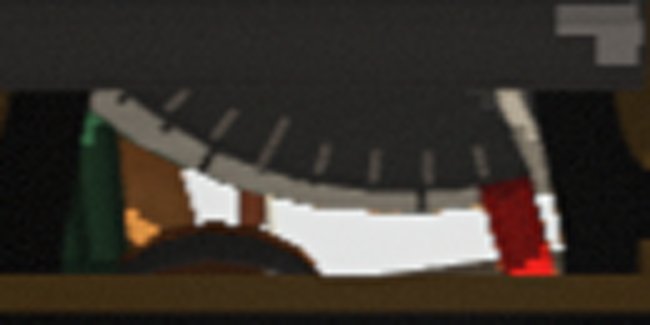

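View pics/h_s.png

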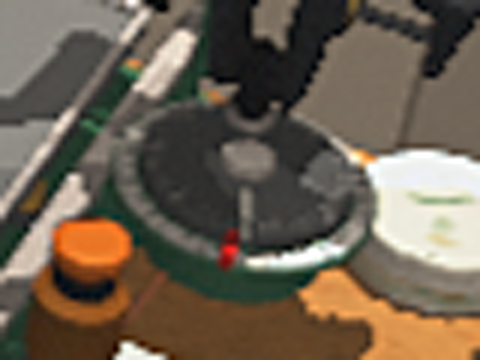

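send_rows([
  {"hand": 0,"tx": 0.0004,"ty": 0.0014,"tz": 0,"yaw": 0},
  {"hand": 0,"tx": 0.0008,"ty": 0.0028,"tz": 0,"yaw": 0},
  {"hand": 0,"tx": 0.0008,"ty": 0.0028,"tz": 0,"yaw": 0},
  {"hand": 0,"tx": 0.0008,"ty": 0.0028,"tz": 0,"yaw": 0},
])

```text
time: 9.15
ee_pos: [0.615, -0.3886, 0.121]
ee_rot: [-3.142, -0.003, -0.008]
wrist_force: [4.7, 4.8, 7.5]
width: 0.0193
```

```bash
python3 line.py wrist i_w "[.5825,-.3982]"; python3 -c "
from h import *
s=robot.sense();print(s['ee_pos'],s['wrist_force'],s['width'])
c=cam('scene');save(c,'i_s',6,(350,205,430,265))"
```

```text
ring n 906 centre [ 0.5843 -0.3979] r 0.0533 z 0.0905
line ang -0.28 refined -0.2697
rider 158 [ 0.5271 -0.412   0.0997] ang -0.2441 -0.2439 r 0.0572
knob [ 0.61485645 -0.38753561]
[ 0.61501617 -0.38857477  0.12093764] [3.29475961 4.36469553 8.08401473] 0.01930062585880211
```

View pics/i_s.png

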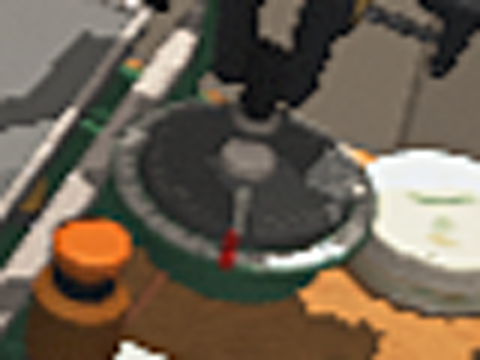

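send_rows([
  {"hand": 0,"tx": 0.0002,"ty": 0.0007,"tz": 0,"yaw": 0},
  {"hand": 0,"tx": 0.0002,"ty": 0.0007,"tz": 0,"yaw": 0},
  {"hand": 0,"tx": 0.0002,"ty": 0.0007,"tz": 0,"yaw": 0},
  {"hand": 0,"tx": 0.0002,"ty": 0.0007,"tz": 0,"yaw": 0},
  {"hand": 45,"tx": 0.0002,"ty": 0.0007,"tz": 0,"yaw": 0},
  {"hand": 45,"tx": 0.0002,"ty": 0.0007,"tz": 0,"yaw": 0},
  {"hand": 45,"tx": 0.0002,"ty": 0.0007,"tz": 0,"yaw": 0},
  {"hand": 45,"tx": 0.0002,"ty": 0.0007,"tz": -0.02,"yaw": 0},
  {"hand": 45,"tx": 0.0002,"ty": 0.0007,"tz": -0.06,"yaw": 0},
  {"hand": 45,"tx": -0.04,"ty": 0.0007,"tz": -0.1,"yaw": 0},
  {"hand": 45,"tx": -0.09,"ty": 0.0007,"tz": -0.13,"yaw": 0},
  {"hand": 45,"tx": -0.12,"ty": 0.0007,"tz": -0.13,"yaw": 0},
])

```text
time: 10.45
ee_pos: [0.4923, -0.3916, 0.2521]
ee_rot: [3.138, 0.002, 0.005]
wrist_force: [-0.5, -0.5, 0.9]
width: 0.0396
```

```bash
python3 line.py wrist j_w; python3 line.py j_w.pkl x "[.5805,-.3977]"; python3 line.py scene j_s;python3 -c "
from h import *
import pickle
s=robot.sense();print(s['ee_pos'],s['wrist_force'],s['width'])
c=pickle.load(open('j_s.pkl','rb'));save(c,'j_s',6,(350,205,430,265))"
```

```text
ring n 1886 centre [ 0.5796 -0.3976] r 0.0568 z 0.0906
hub [ 0.5788 -0.3966  0.1053]
line ang -0.28 refined -0.2727
rider 86 [ 0.5229 -0.4051  0.13  ] ang -0.2356 -0.1356 r 0.0596
knob [ 0.61340399 -0.38782343]
ring n 1886 centre [ 0.5796 -0.3976] r 0.0568 z 0.0906
hub [ 0.5788 -0.3966  0.1053]
line ang -0.28 refined -0.2616
rider 86 [ 0.5229 -0.4051  0.13  ] ang -0.23 -0.1316 r 0.0604
knob [ 0.61340399 -0.38782343]
ring n 124 centre [ 0.58   -0.3987] r 0.0574 z 0.0925
hub [ 0.579  -0.4007  0.108 ]
line ang -3.12 refined -3.122
rider 15 [ 0.5246 -0.415   0.0987] ang -0.2866 -0.2878 r 0.0578
knob [ 0.61183368 -0.3891868 ]
[ 0.48891701 -0.39114217  0.25029234] [0.51936614 0.52241384 0.33272494] 0.03967456887441631
```

View pics/j_s.png

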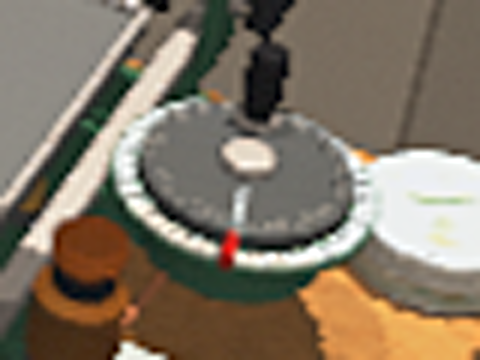

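View pics/j_w.png

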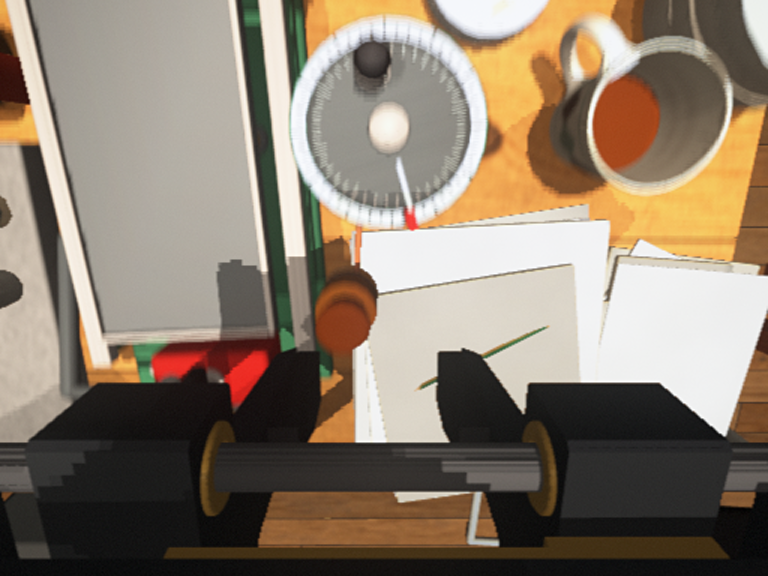

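The line runs straight to the rider in the wrist view, from (398,160) to (410,215). Line angle is −0.27 and the rider is at about −0.26, so that step is done. Blocks next.

```bash
cat > blk.py <<'E'
from h import *
def rects(c,tag=''):
    X=xyz(c);x,y,z=X[...,0],X[...,1],X[...,2]
    def rect(m,nm):
        m=cv2.morphologyEx(m.astype(np.uint8),cv2.MORPH_OPEN,np.ones((3,3)));nn,l,st,_=cv2.connectedComponentsWithStats(m)
        for i in range(1,nn):
            if st[i,4]<60: continue
            p=X[l==i];r=cv2.minAreaRect((p[:,:2]*1000).astype(np.float32));print(tag,nm,st[i,4],np.round(r[0],1),np.round(r[1],1),round(r[2],1),'z',np.percentile(p[:,2],[5,50,95]).round(4))
    rect((x>.40)&(x<.585)&(y>.2)&(y<.5)&(z>.042)&(z<.065),'slab')
    rect((x>.58)&(x<.75)&(y>.15)&(y<.34)&(z>.012)&(z<.035),'table')
    rect((x>.42)&(x<.7)&(y>-.34)&(y<-.17)&(z>.109)&(z<.14),'onbed')
if __name__=='__main__':
    import sys;c=cam(sys.argv[1]);rects(c,sys.argv[1]);save(c,sys.argv[2])
E
python3 blk.py top k_t; python3 -c "
from h import *
go(.45,.05,.29,45)"
```

```text
top slab 500 [526.5 398.8] [56.3 85.4] 21.0 z [0.0498 0.058  0.062 ]
top slab 260 [510.  288.4] [57.1 45.1] 86.2 z [0.0457 0.0507 0.0549]
top table 242 [648.9 263.2] [56.1 45.5] 90.0 z [0.0169 0.0217 0.0263]
top onbed 461 [ 683.  -249.1] [ 33.5 126.4] 0.4 z [0.1126 0.1256 0.1314]
at [ 0.4907 -0.391   0.2496] hd -0.11 tilt 0.0008 t 10.6 | tx -0.0416 ty -0.4409 tz -0.0407 yaw -0.7873
```

View pics/k_t.png

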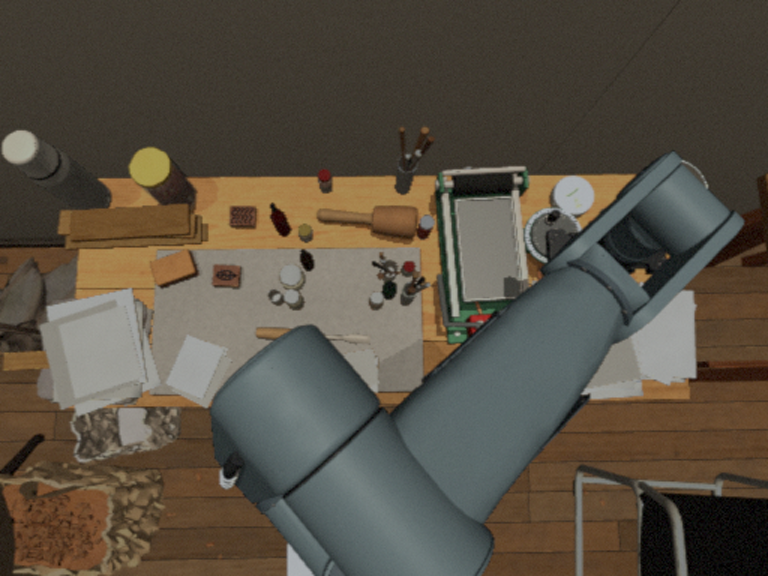

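```bash
python3 -c "
from h import *
import pickle
for n in ['a_top','a_scene']:
    X=xyz(pickle.load(open(n+'.pkl','rb')));m=(X[...,0]>.45)&(X[...,0]<.76)&(X[...,1]>.12)&(X[...,1]<.36)&(X[...,2]>.06)
    p=X[m];q=p[p[:,1]>.19];print(n,q.min(0),q.max(0),len(q)); q=q[(q[:,1]<.31)];print(q[np.argsort(-q[:,1])][:10].round(3))
    q=p[p[:,1]<.25];print(q.max(0))
"
python3 -c "
from h import *
go(.45,.0,.29,45)"
```

```text
a_top [0.45665184 0.19055502 0.0602662 ] [0.64868751 0.35998548 0.10721943] 131
[[0.457 0.192 0.103]
 [0.462 0.191 0.088]
 [0.459 0.191 0.107]
 [0.458 0.191 0.091]
 [0.458 0.191 0.072]
 [0.464 0.191 0.073]
 [0.461 0.191 0.073]]
[0.63315373 0.19186903 0.18256566]
a_scene [0.45629556 0.19011995 0.06015706] [0.65476068 0.35992569 0.10997572] 136
[[0.466 0.194 0.096]
 [0.47  0.194 0.086]
 [0.47  0.194 0.09 ]
 [0.469 0.193 0.094]
 [0.464 0.193 0.101]
 [0.456 0.191 0.087]
 [0.467 0.191 0.1  ]
 [0.476 0.191 0.091]
 [0.456 0.19  0.103]]
[0.63301612 0.19430564 0.18562536]
at [ 0.4907 -0.391   0.2496] hd -0.11 tilt 0.0008 t 10.6 | tx -0.0415 ty -0.3909 tz -0.0407 yaw -0.7873
```

send_rows([
  {"hand": 90,"tx": -0.04,"ty": -0.05,"tz": -0.04,"yaw": -0.15},
  {"hand": 90,"tx": -0.04,"ty": -0.1,"tz": -0.04,"yaw": -0.3},
  {"hand": 90,"tx": -0.04,"ty": -0.15,"tz": -0.04,"yaw": -0.45},
  {"hand": 90,"tx": -0.04,"ty": -0.2,"tz": -0.04,"yaw": -0.6},
  {"hand": 90,"tx": -0.04,"ty": -0.25,"tz": -0.04,"yaw": -0.75},
  {"hand": 90,"tx": -0.04,"ty": -0.3,"tz": -0.04,"yaw": -0.9},
  {"hand": 90,"tx": -0.04,"ty": -0.35,"tz": -0.04,"yaw": -1.0},
  {"hand": 90,"tx": -0.04,"ty": -0.4,"tz": -0.04,"yaw": -1.15},
  {"hand": 90,"tx": -0.03,"ty": -0.45,"tz": -0.04,"yaw": -1.3},
  {"hand": 90,"tx": -0.02,"ty": -0.5,"tz": -0.04,"yaw": -1.4},
  {"hand": 90,"tx": -0.02,"ty": -0.55,"tz": -0.04,"yaw": -1.5},
  {"hand": 90,"tx": -0.02,"ty": -0.6,"tz": -0.04,"yaw": -1.5},
])

```text
time: 11.8
ee_pos: [0.472, 0.1919, 0.2882]
ee_rot: [-2.294, -2.146, 0.0]
wrist_force: [0.5, 1.1, 0.5]
width: 0.0797
```

```bash
python3 -c "
from h import *
go(.51,.288,.15,86)
c=cam('wrist');save(c,'l_w')
import blk;blk.rects(c);go(.51,.288,.15,86)"
```

```text
at [0.472  0.1919 0.2882] hd 86.19 tilt 0.0006 t 11.8 | tx 0.0984 ty 0.0316 tz 0.1382 yaw 0.0032
 slab 358 [533.  358.4] [13.9 42.2] 87.0 z [0.0442 0.0568 0.059 ]
 slab 2036 [511.8 289.3] [55.2 44.8] 86.5 z [0.0487 0.0504 0.0526]
 table 1786 [650.7 264.7] [55.7 45.7] 88.4 z [0.0175 0.0215 0.0236]
 table 136 [613.4 181.1] [29.7 11.2] 50.6 z [0.0137 0.0242 0.0341]
at [0.4708 0.1985 0.2881] hd 86.33 tilt 0.0050 t 11.85 | tx 0.0911 ty 0.0335 tz 0.1385 yaw 0.0057
```

View pics/l_w.png

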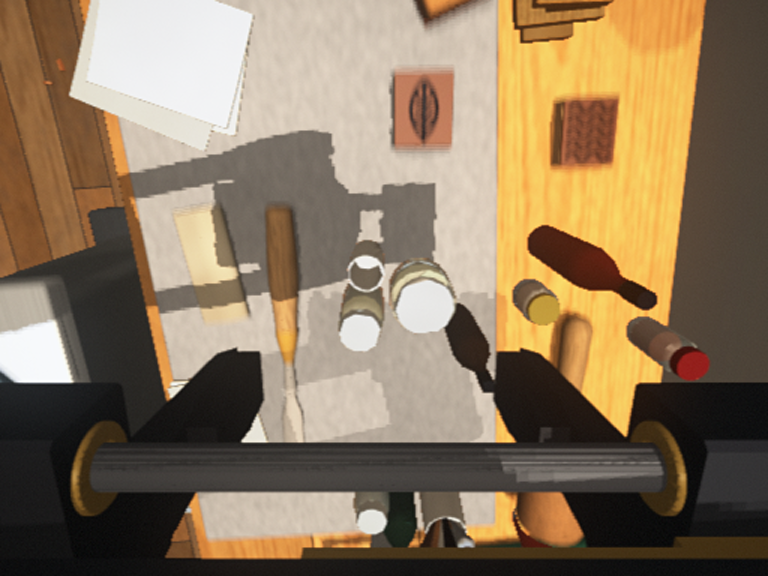

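send_rows([
  {"hand": 80,"tx": 0.045,"ty": 0.016,"tz": 0.03,"yaw": 0},
  {"hand": 80,"tx": 0.088,"ty": 0.034,"tz": 0.07,"yaw": 0},
  {"hand": 80,"tx": 0.088,"ty": 0.034,"tz": 0.12,"yaw": 0},
  {"hand": 80,"tx": 0.088,"ty": 0.034,"tz": 0.17,"yaw": 0},
  {"hand": 80,"tx": 0.088,"ty": 0.034,"tz": 0.19,"yaw": 0},
  {"hand": 80,"tx": 0.088,"ty": 0.034,"tz": 0.19,"yaw": 0},
  {"hand": 80,"tx": 0.088,"ty": 0.034,"tz": 0.19,"yaw": 0},
])

```text
time: 12.55
ee_pos: [0.5119, 0.2748, 0.0985]
ee_rot: [-2.297, -2.142, 0.002]
wrist_force: [0.1, 0.2, 0.6]
width: 0.0704
```

```bash
python3 -c "
from h import *
c=cam('wrist');save(c,'m_w')
import blk;blk.rects(c);go(.511,.2888,.033,86.4)"
```

```text
slab 8232 [534.7 386.1] [55.1 54.2] 19.9 z [0.0565 0.0581 0.0593]
 slab 774 [582.9 372.2] [ 4.1 52.9] 0.0 z [0.0428 0.0474 0.049 ]
 slab 5745 [512.4 289.9] [55.9 44.5] 86.9 z [0.0492 0.0505 0.0525]
 table 4751 [651.  264.9] [56.5 45.8] 88.5 z [0.0159 0.0214 0.0235]
at [0.5131 0.275  0.1001] hd 85.99 tilt 0.0019 t 12.6 | tx 0.0135 ty -0.0031 tz 0.0672 yaw -0.0071
```

View pics/m_w.png

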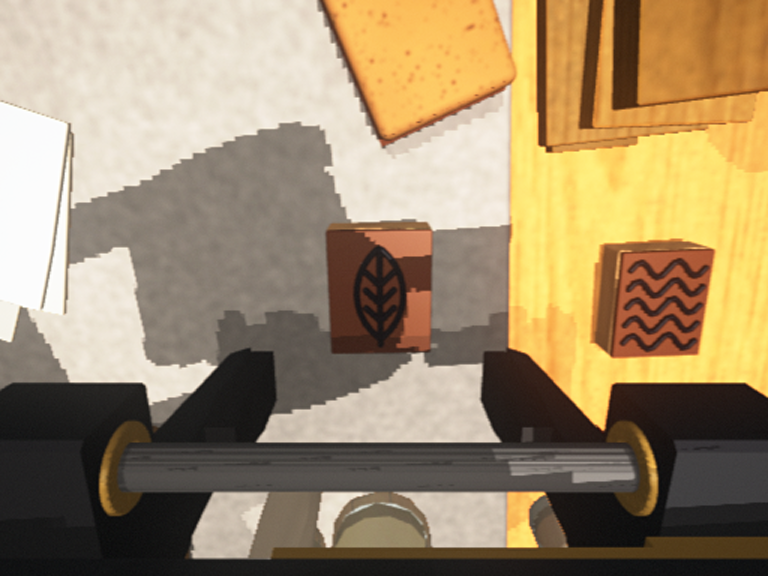

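send_rows([
  {"hand": 80,"tx": 0.0145,"ty": -0.001,"tz": 0,"yaw": -0.007},
  {"hand": 80,"tx": 0.0145,"ty": -0.001,"tz": 0.03,"yaw": -0.007},
  {"hand": 80,"tx": 0.0145,"ty": -0.001,"tz": 0.055,"yaw": -0.007},
  {"hand": 80,"tx": 0.0145,"ty": -0.001,"tz": 0.066,"yaw": -0.007},
  {"hand": 80,"tx": 0.0145,"ty": -0.001,"tz": 0.066,"yaw": -0.007},
  {"hand": 20,"tx": 0.0145,"ty": -0.001,"tz": 0.066,"yaw": -0.007},
  {"hand": 20,"tx": 0.0145,"ty": -0.001,"tz": 0.066,"yaw": -0.007},
  {"hand": 20,"tx": 0.0145,"ty": -0.001,"tz": 0.066,"yaw": -0.007},
  {"hand": 20,"tx": 0.0145,"ty": -0.001,"tz": 0.066,"yaw": -0.007},
  {"hand": 20,"tx": 0.0145,"ty": -0.001,"tz": 0.066,"yaw": -0.007},
  {"hand": 20,"tx": 0.0145,"ty": -0.001,"tz": 0.066,"yaw": -0.007},
], force=20)

```text
time: 13.7
ee_pos: [0.5127, 0.2893, 0.0339]
ee_rot: [2.29, 2.15, 0.003]
wrist_force: [-0.4, -0.4, 5.6]
width: 0.0447
```

```bash
python3 -c "
from h import *
print(robot.sense()['width'],robot.sense()['wrist_force'])
B=np.array([.553,-.2585]);a=np.radians(2.6);u=np.array([np.cos(a),np.sin(a)])
print(B+.05*u,B-.05*u)
go(.45,0.1,.30,92.6);go(*(B+.05*u),.2,92.6)"
```

```text
0.044747808981539905 [-0.42785685 -0.39486078  5.58615099]
[ 0.60294853 -0.25623185] [ 0.50305147 -0.26076815]
at [0.5127 0.2893 0.0339] hd 86.39 tilt 0.0019 t 13.7 | tx -0.1926 ty -0.0502 tz -0.2663 yaw -0.1084
at [0.5127 0.2893 0.0339] hd 86.39 tilt 0.0019 t 13.7 | tx -0.5386 ty 0.1247 tz -0.1663 yaw -0.1084
```

send_rows([
  {"hand": 20,"tx": 0,"ty": 0,"tz": -0.03,"yaw": 0},
  {"hand": 20,"tx": 0,"ty": 0,"tz": -0.08,"yaw": 0},
  {"hand": 20,"tx": 0,"ty": 0,"tz": -0.13,"yaw": 0},
  {"hand": 20,"tx": 0,"ty": 0,"tz": -0.18,"yaw": 0},
  {"hand": 20,"tx": 0,"ty": 0,"tz": -0.23,"yaw": 0},
  {"hand": 20,"tx": -0.03,"ty": 0,"tz": -0.25,"yaw": -0.02},
  {"hand": 20,"tx": -0.08,"ty": 0.01,"tz": -0.25,"yaw": -0.05},
  {"hand": 20,"tx": -0.13,"ty": 0.02,"tz": -0.25,"yaw": -0.108},
  {"hand": 20,"tx": -0.18,"ty": 0.03,"tz": -0.25,"yaw": -0.108},
  {"hand": 20,"tx": -0.23,"ty": 0.04,"tz": -0.25,"yaw": -0.108},
  {"hand": 20,"tx": -0.28,"ty": 0.05,"tz": -0.25,"yaw": -0.108},
  {"hand": 20,"tx": -0.33,"ty": 0.06,"tz": -0.25,"yaw": -0.108},
])

```text
time: 14.9
ee_pos: [0.5499, -0.0402, 0.2829]
ee_rot: [2.171, 2.271, 0.0]
wrist_force: [0.5, 0.8, -0.2]
width: 0.0446
```

```bash
python3 -c "
from h import *
print(robot.sense()['width'],robot.sense()['wrist_force'])
go(.603,-.2565,.2,92.6)"
```

```text
0.04459978811058214 [ 0.47006261  0.76334539 -0.20293664]
at [ 0.5499 -0.0402  0.2829] hd 92.57 tilt 0.0003 t 14.9 | tx -0.2184 ty 0.0433 tz 0.0829 yaw -0.0005
```

send_rows([
  {"hand": 20,"tx": -0.05,"ty": 0.01,"tz": 0,"yaw": 0},
  {"hand": 20,"tx": -0.1,"ty": 0.02,"tz": 0,"yaw": 0},
  {"hand": 20,"tx": -0.15,"ty": 0.03,"tz": 0.01,"yaw": 0},
  {"hand": 20,"tx": -0.2,"ty": 0.043,"tz": 0.03,"yaw": 0},
  {"hand": 20,"tx": -0.215,"ty": 0.043,"tz": 0.07,"yaw": 0},
  {"hand": 20,"tx": -0.215,"ty": 0.043,"tz": 0.1,"yaw": 0},
  {"hand": 20,"tx": -0.215,"ty": 0.043,"tz": 0.11,"yaw": 0},
  {"hand": 20,"tx": -0.215,"ty": 0.043,"tz": 0.11,"yaw": 0},
  {"hand": 20,"tx": -0.215,"ty": 0.043,"tz": 0.11,"yaw": 0},
])

```text
time: 15.8
ee_pos: [0.6037, -0.2509, 0.1745]
ee_rot: [2.168, 2.27, 0.001]
wrist_force: [0.8, 0.5, 0.5]
width: 0.045
```

```bash
python3 -c "
from h import *
c=cam('wrist');save(c,'n_w')
X=xyz(c);x,y,z=X[...,0],X[...,1],X[...,2]
m=(x>.5)&(x<.65)&(y>-.24)&(y<-.19)&(z>.08)&(z<.12)
p=X[m]; print(p.min(0),p.max(0),np.percentile(p[:,2],[10,50,90]))
go(.603,-.2565,.103,92.6)
c=cam('top');save(c,'n_t',5,(285,105,400,235))"
```

```text
[ 0.50000146 -0.23999876  0.08002167] [ 0.64999661 -0.19004562  0.10474915] [0.09638833 0.09733555 0.10072596]
at [ 0.6041 -0.251   0.1753] hd 92.64 tilt 0.0036 t 15.85 | tx -0.0053 ty -0.0015 tz 0.0723 yaw 0.0007
```

View pics/n_w.png

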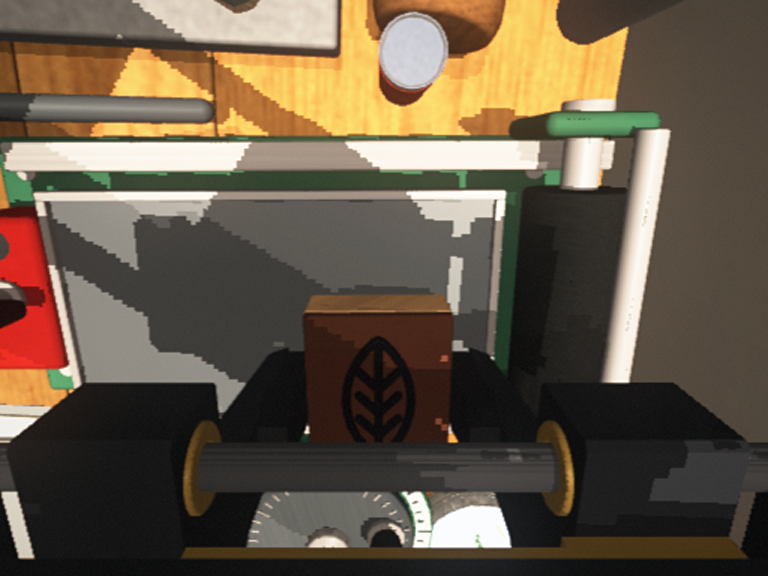

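send_rows([
  {"hand": 20,"tx": -0.0055,"ty": -0.001,"tz": 0.03,"yaw": 0},
  {"hand": 20,"tx": -0.0055,"ty": -0.001,"tz": 0.055,"yaw": 0},
  {"hand": 20,"tx": -0.0055,"ty": -0.001,"tz": 0.065,"yaw": 0},
  {"hand": 20,"tx": -0.0055,"ty": -0.001,"tz": 0.07,"yaw": 0},
  {"hand": 20,"tx": -0.0055,"ty": -0.001,"tz": 0.072,"yaw": 0},
  {"hand": 20,"tx": -0.0055,"ty": -0.001,"tz": 0.072,"yaw": 0},
  {"hand": 20,"tx": -0.0055,"ty": -0.001,"tz": 0.072,"yaw": 0},
])

```text
time: 16.6
ee_pos: [0.6029, -0.2571, 0.1021]
ee_rot: [2.169, 2.269, 0.001]
wrist_force: [-0.6, 0.4, -0.3]
width: 0.0445
```

send_rows([
  {"hand": 20,"tx": 0,"ty": 0,"tz": 0.001,"yaw": 0},
  {"hand": 20,"tx": 0,"ty": 0,"tz": 0.0015,"yaw": 0},
  {"hand": 20,"tx": 0,"ty": 0,"tz": 0.0015,"yaw": 0},
])

```text
time: 16.9
ee_pos: [0.6029, -0.2571, 0.1019]
ee_rot: [2.169, 2.269, 0.001]
wrist_force: [-4.0, 1.7, 10.0]
width: 0.0446
```

Contact at 10 N. Releasing, then lifting and moving back towards the wave block.

send_rows([
  {"hand": 20,"tx": 0,"ty": 0,"tz": 0.0005,"yaw": 0},
  {"hand": 62,"tx": 0,"ty": 0,"tz": 0.0,"yaw": 0},
  {"hand": 62,"tx": 0,"ty": 0,"tz": 0.0,"yaw": 0},
  {"hand": 62,"tx": 0,"ty": 0,"tz": 0.0,"yaw": 0},
  {"hand": 62,"tx": 0,"ty": 0,"tz": -0.01,"yaw": 0},
  {"hand": 62,"tx": 0,"ty": 0,"tz": -0.04,"yaw": 0},
  {"hand": 80,"tx": 0,"ty": 0,"tz": -0.09,"yaw": 0},
  {"hand": 80,"tx": 0,"ty": 0,"tz": -0.14,"yaw": 0},
  {"hand": 80,"tx": 0.04,"ty": 0,"tz": -0.18,"yaw": 0},
  {"hand": 80,"tx": 0.09,"ty": 0,"tz": -0.18,"yaw": 0},
  {"hand": 80,"tx": 0.14,"ty": 0,"tz": -0.18,"yaw": 0},
  {"hand": 80,"tx": 0.19,"ty": 0,"tz": -0.18,"yaw": 0},
])

```text
time: 18.1
ee_pos: [0.5936, -0.0702, 0.2806]
ee_rot: [2.171, 2.269, 0.002]
wrist_force: [0.4, 0.2, 0.5]
width: 0.0704
```

```bash
python3 blk.py top o_t;python3 -c "
from h import *
go(.65,.2645,.1,88.5)"
```

```text
top slab 503 [526.8 399.2] [55.9 86.6] 19.9 z [0.0493 0.058  0.0623]
top table 242 [648.9 263.6] [56.1 45.1] 89.9 z [0.0159 0.0216 0.0259]
top onbed 448 [ 683.4 -257.5] [ 33.1 135.3] 1.6 z [0.1123 0.1253 0.1309]
top onbed 273 [ 600.4 -257.3] [45.4 56.6] 3.4 z [0.1146 0.1188 0.1231]
at [ 0.5929 -0.0624  0.2805] hd 92.84 tilt 0.0044 t 18.15 | tx 0.3229 ty 0.0730 tz 0.1819 yaw 0.0758
```

View pics/o_t.png

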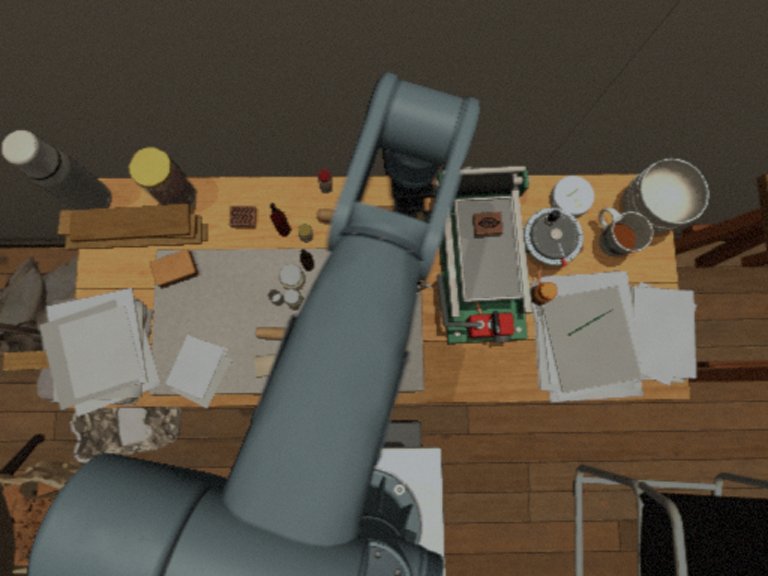

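The leaf block lies flat and square on the bed at (488,224). Going for the wave block.

send_rows([
  {"hand": 80,"tx": 0.05,"ty": 0.01,"tz": 0,"yaw": 0.076},
  {"hand": 80,"tx": 0.1,"ty": 0.02,"tz": 0,"yaw": 0.076},
  {"hand": 80,"tx": 0.15,"ty": 0.035,"tz": 0,"yaw": 0.076},
  {"hand": 80,"tx": 0.2,"ty": 0.05,"tz": 0,"yaw": 0.076},
  {"hand": 80,"tx": 0.25,"ty": 0.06,"tz": 0,"yaw": 0.076},
  {"hand": 80,"tx": 0.3,"ty": 0.07,"tz": 0.02,"yaw": 0.076},
  {"hand": 80,"tx": 0.315,"ty": 0.073,"tz": 0.07,"yaw": 0.076},
  {"hand": 80,"tx": 0.315,"ty": 0.073,"tz": 0.12,"yaw": 0.076},
  {"hand": 80,"tx": 0.315,"ty": 0.073,"tz": 0.17,"yaw": 0.076},
  {"hand": 80,"tx": 0.315,"ty": 0.073,"tz": 0.18,"yaw": 0.076},
  {"hand": 80,"tx": 0.315,"ty": 0.073,"tz": 0.18,"yaw": 0.076},
  {"hand": 80,"tx": 0.315,"ty": 0.073,"tz": 0.18,"yaw": 0.076},
])

```text
time: 19.35
ee_pos: [0.6532, 0.2462, 0.1002]
ee_rot: [2.255, 2.186, 0.001]
wrist_force: [-0.1, 0.2, 0.3]
width: 0.0706
```

```bash
python3 -c "
from h import *
c=cam('wrist');save(c,'p_w')
import blk;blk.rects(c);go(.651,.265,.005,88.5)"
```

```text
slab 3592 [540.9 370. ] [53.8 21.1] 19.4 z [0.0453 0.0577 0.0592]
 table 4483 [651.4 265.5] [55.5 44.5] 88.3 z [0.0201 0.0216 0.0237]
 table 546 [624.1 184. ] [13.9 31.4] 79.7 z [0.0135 0.0241 0.0339]
at [0.6541 0.2464 0.1016] hd 88.21 tilt 0.0034 t 19.4 | tx 0.0184 ty -0.0040 tz 0.0966 yaw -0.0050
```

View pics/p_w.png

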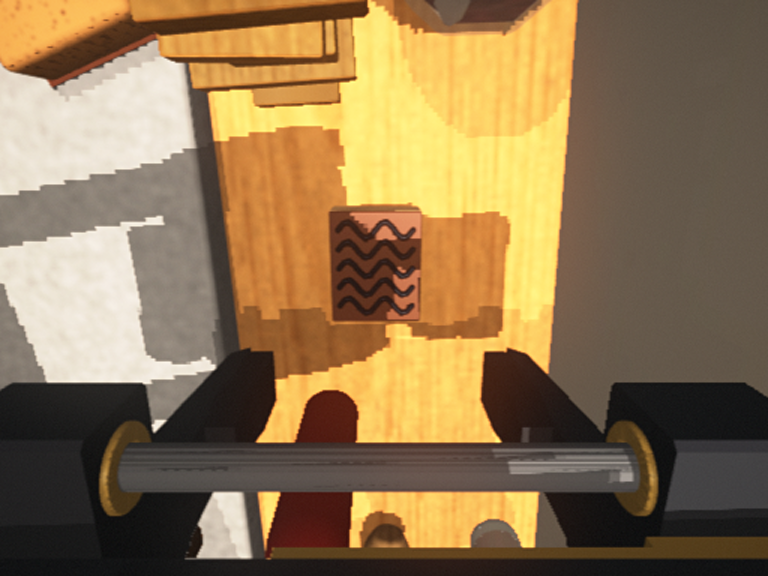

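send_rows([
  {"hand": 80,"tx": 0.018,"ty": -0.003,"tz": 0,"yaw": -0.003},
  {"hand": 80,"tx": 0.018,"ty": -0.003,"tz": 0.04,"yaw": -0.003},
  {"hand": 80,"tx": 0.018,"ty": -0.003,"tz": 0.07,"yaw": -0.003},
  {"hand": 80,"tx": 0.018,"ty": -0.003,"tz": 0.09,"yaw": -0.003},
  {"hand": 80,"tx": 0.018,"ty": -0.003,"tz": 0.095,"yaw": -0.003},
  {"hand": 80,"tx": 0.018,"ty": -0.003,"tz": 0.095,"yaw": -0.003},
  {"hand": 20,"tx": 0.018,"ty": -0.003,"tz": 0.095,"yaw": -0.003},
  {"hand": 20,"tx": 0.018,"ty": -0.003,"tz": 0.095,"yaw": -0.003},
  {"hand": 20,"tx": 0.018,"ty": -0.003,"tz": 0.095,"yaw": -0.003},
  {"hand": 20,"tx": 0.018,"ty": -0.003,"tz": 0.095,"yaw": -0.003},
  {"hand": 20,"tx": 0.018,"ty": -0.003,"tz": 0.095,"yaw": -0.003},
  {"hand": 20,"tx": 0.018,"ty": -0.003,"tz": 0.095,"yaw": -0.003},
])

```text
time: 20.6
ee_pos: [0.6509, 0.2645, 0.0055]
ee_rot: [2.252, 2.189, 0.002]
wrist_force: [-0.9, -0.4, 6.8]
width: 0.0449
```

```bash
python3 -c "
from h import *
print(robot.sense()['width'],robot.sense()['wrist_force'])
go(.503,-.261,.18,92.6)"
```

```text
0.04493523220551271 [-0.91286472 -0.41211922  6.79857644]
at [0.6509 0.2645 0.0055] hd 88.40 tilt 0.0019 t 20.6 | tx -0.5294 ty -0.1328 tz -0.1749 yaw -0.0734
```

send_rows([
  {"hand": 20,"tx": 0,"ty": 0,"tz": -0.03,"yaw": 0},
  {"hand": 20,"tx": 0,"ty": 0,"tz": -0.08,"yaw": 0},
  {"hand": 20,"tx": 0,"ty": 0,"tz": -0.13,"yaw": 0},
  {"hand": 20,"tx": 0,"ty": 0,"tz": -0.18,"yaw": 0},
  {"hand": 20,"tx": 0,"ty": 0,"tz": -0.23,"yaw": 0},
  {"hand": 20,"tx": 0,"ty": 0,"tz": -0.275,"yaw": 0},
  {"hand": 20,"tx": -0.04,"ty": -0.01,"tz": -0.275,"yaw": -0.03},
  {"hand": 20,"tx": -0.085,"ty": -0.02,"tz": -0.275,"yaw": -0.073},
  {"hand": 20,"tx": -0.13,"ty": -0.03,"tz": -0.275,"yaw": -0.073},
  {"hand": 20,"tx": -0.175,"ty": -0.04,"tz": -0.275,"yaw": -0.073},
  {"hand": 20,"tx": -0.22,"ty": -0.05,"tz": -0.275,"yaw": -0.073},
  {"hand": 20,"tx": -0.265,"ty": -0.065,"tz": -0.275,"yaw": -0.073},
])

```text
time: 21.8
ee_pos: [0.5769, -0.0003, 0.2789]
ee_rot: [-2.171, -2.271, 0.0]
wrist_force: [0.2, -0.7, -0.5]
width: 0.045
```

```bash
python3 -c "
from h import *
print(robot.sense()['width'],robot.sense()['wrist_force'])
go(.503,-.261,.18,92.6)"
```

```text
0.04496173952201993 [ 0.20506859 -0.70474931 -0.46973075]
at [ 5.769e-01 -3.000e-04  2.789e-01] hd 92.58 tilt 0.0002 t 21.8 | tx -0.2571 ty -0.0855 tz 0.0990 yaw -0.0003
```

send_rows([
  {"hand": 20,"tx": -0.045,"ty": -0.015,"tz": 0,"yaw": 0},
  {"hand": 20,"tx": -0.09,"ty": -0.03,"tz": 0,"yaw": 0},
  {"hand": 20,"tx": -0.135,"ty": -0.045,"tz": 0,"yaw": 0},
  {"hand": 20,"tx": -0.18,"ty": -0.06,"tz": 0.01,"yaw": 0},
  {"hand": 20,"tx": -0.22,"ty": -0.075,"tz": 0.03,"yaw": 0},
  {"hand": 20,"tx": -0.25,"ty": -0.085,"tz": 0.06,"yaw": 0},
  {"hand": 20,"tx": -0.25,"ty": -0.085,"tz": 0.1,"yaw": 0},
  {"hand": 20,"tx": -0.25,"ty": -0.085,"tz": 0.11,"yaw": 0},
  {"hand": 20,"tx": -0.25,"ty": -0.085,"tz": 0.11,"yaw": 0},
  {"hand": 20,"tx": -0.25,"ty": -0.085,"tz": 0.11,"yaw": 0},
])

```text
time: 22.8
ee_pos: [0.5049, -0.2521, 0.1707]
ee_rot: [2.168, 2.271, 0.0]
wrist_force: [0.2, -0.6, -0.4]
width: 0.0447
```

```bash
python3 -c "
from h import *
c=cam('wrist');save(c,'q_w')
go(.503,-.261,.103,92.6)"
```

```text
at [ 0.5053 -0.2523  0.1713] hd 92.65 tilt 0.0030 t 22.85 | tx -0.0085 ty -0.0029 tz 0.0683 yaw 0.0009
```

View pics/q_w.png

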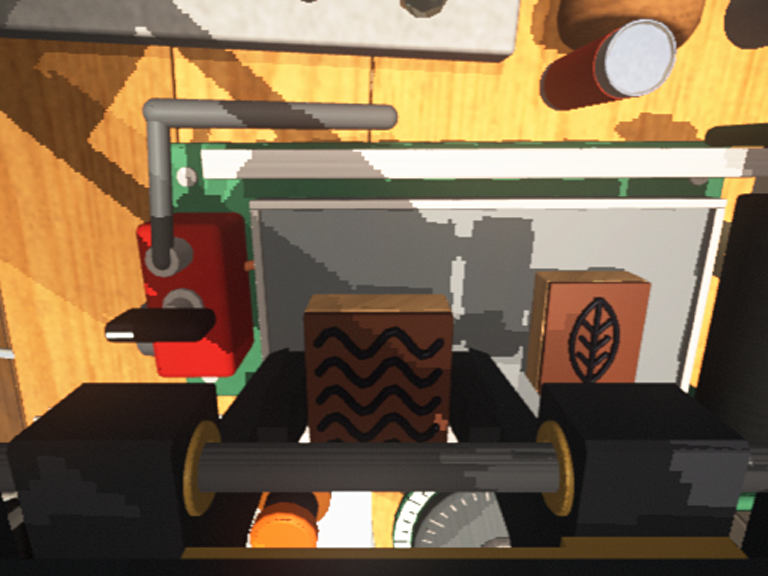

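send_rows([
  {"hand": 20,"tx": -0.0085,"ty": -0.0025,"tz": 0.03,"yaw": 0},
  {"hand": 20,"tx": -0.0085,"ty": -0.0025,"tz": 0.055,"yaw": 0},
  {"hand": 20,"tx": -0.0085,"ty": -0.0025,"tz": 0.063,"yaw": 0},
  {"hand": 20,"tx": -0.0085,"ty": -0.0025,"tz": 0.067,"yaw": 0},
  {"hand": 20,"tx": -0.0085,"ty": -0.0025,"tz": 0.068,"yaw": 0},
  {"hand": 20,"tx": -0.0085,"ty": -0.0025,"tz": 0.068,"yaw": 0},
])

```text
time: 23.45
ee_pos: [0.5028, -0.2613, 0.1027]
ee_rot: [2.169, 2.27, 0.0]
wrist_force: [0.8, -0.3, -0.5]
width: 0.0448
```

send_rows([
  {"hand": 20,"tx": 0,"ty": 0,"tz": 0.001,"yaw": 0},
  {"hand": 20,"tx": 0,"ty": 0,"tz": 0.0015,"yaw": 0},
  {"hand": 20,"tx": 0,"ty": 0,"tz": 0.0015,"yaw": 0},
])

```text
time: 23.75
ee_pos: [0.5028, -0.2614, 0.1024]
ee_rot: [2.169, 2.269, 0.0]
wrist_force: [-3.8, 2.4, 11.6]
width: 0.0452
```

send_rows([
  {"hand": 62,"tx": 0,"ty": 0,"tz": 0.0,"yaw": 0},
  {"hand": 62,"tx": 0,"ty": 0,"tz": 0.0,"yaw": 0},
  {"hand": 62,"tx": 0,"ty": 0,"tz": 0.0,"yaw": 0},
  {"hand": 62,"tx": 0,"ty": 0,"tz": -0.01,"yaw": 0},
  {"hand": 62,"tx": 0,"ty": 0,"tz": -0.04,"yaw": 0},
  {"hand": 50,"tx": 0,"ty": 0,"tz": -0.09,"yaw": 0},
  {"hand": 50,"tx": 0,"ty": 0,"tz": -0.13,"yaw": 0},
  {"hand": 50,"tx": 0,"ty": -0.04,"tz": -0.14,"yaw": 0.15},
  {"hand": 50,"tx": 0,"ty": -0.08,"tz": -0.14,"yaw": 0.3},
  {"hand": 50,"tx": 0,"ty": -0.11,"tz": -0.14,"yaw": 0.45},
  {"hand": 50,"tx": 0,"ty": -0.11,"tz": -0.14,"yaw": 0.6},
  {"hand": 50,"tx": 0,"ty": -0.11,"tz": -0.14,"yaw": 0.75},
])

```text
time: 24.95
ee_pos: [0.3913, -0.2661, 0.2407]
ee_rot: [2.856, 1.306, 0.001]
wrist_force: [0.2, -0.1, 0.4]
width: 0.0441
```

```bash
python3 -c "
from h import *
go(.398,-.265,.18,2.6)"
```

```text
at [ 0.3913 -0.2661  0.2407] hd 49.17 tilt 0.0014 t 24.95 | tx 0.0052 ty 0.0043 tz 0.0607 yaw 0.8128
```

send_rows([
  {"hand": 35,"tx": 0.005,"ty": 0.004,"tz": 0.0,"yaw": 0.15},
  {"hand": 35,"tx": 0.005,"ty": 0.004,"tz": 0.0,"yaw": 0.3},
  {"hand": 35,"tx": 0.005,"ty": 0.004,"tz": 0.0,"yaw": 0.45},
  {"hand": 35,"tx": 0.005,"ty": 0.004,"tz": 0.02,"yaw": 0.6},
  {"hand": 35,"tx": 0.005,"ty": 0.004,"tz": 0.04,"yaw": 0.75},
  {"hand": 35,"tx": 0.005,"ty": 0.004,"tz": 0.06,"yaw": 0.81},
  {"hand": 35,"tx": 0.005,"ty": 0.004,"tz": 0.08,"yaw": 0.81},
  {"hand": 35,"tx": 0.005,"ty": 0.004,"tz": 0.08,"yaw": 0.81},
  {"hand": 35,"tx": 0.005,"ty": 0.004,"tz": 0.08,"yaw": 0.81},
])

```text
time: 25.85
ee_pos: [0.3983, -0.2647, 0.1603]
ee_rot: [-3.14, -0.088, 0.0]
wrist_force: [0.6, 0.5, -0.3]
width: 0.0307
```

```bash
python3 blk.py top r_t; python3 -c "
from h import *
c=cam('wrist');save(c,'r_w');X=xyz(c);x,y,z=X[...,0],X[...,1],X[...,2]
m=(x>.35)&(x<.45)&(y>-.3)&(y<-.22)&(z>.104)&(z<.125)
print(m.sum(),X[m].mean(0),cv2.minAreaRect((X[m][:,:2]*1000).astype(np.float32)))
go(.398,-.265,.102,2.6)
import blk;blk.rects(c)"
```

```text
top slab 499 [526.8 399.6] [56.4 86.7] 20.0 z [0.0499 0.0582 0.0619]
top onbed 482 [ 682.8 -251.7] [ 33.5 150.2] 0.3 z [0.1117 0.1255 0.1311]
top onbed 276 [ 600.4 -257.5] [45.2 57.2] 3.6 z [0.1138 0.1192 0.1225]
top onbed 277 [ 500.8 -261.5] [44.6 57.3] 3.7 z [0.1142 0.1189 0.1226]
1041 [ 0.40175466 -0.26394547  0.11227304] ((400.1528625488281, -264.2184143066406), (45.11964416503906, 10.547367095947266), 2.816265821456909)
at [ 0.3989 -0.2653  0.1612] hd 3.20 tilt 0.0022 t 25.95 | tx -0.0009 ty -0.0004 tz 0.0592 yaw 0.0105
 onbed 8692 [ 501.5 -260.6] [43.5 55.8] 2.5 z [0.1171 0.1186 0.1206]
```

View pics/r_w.png

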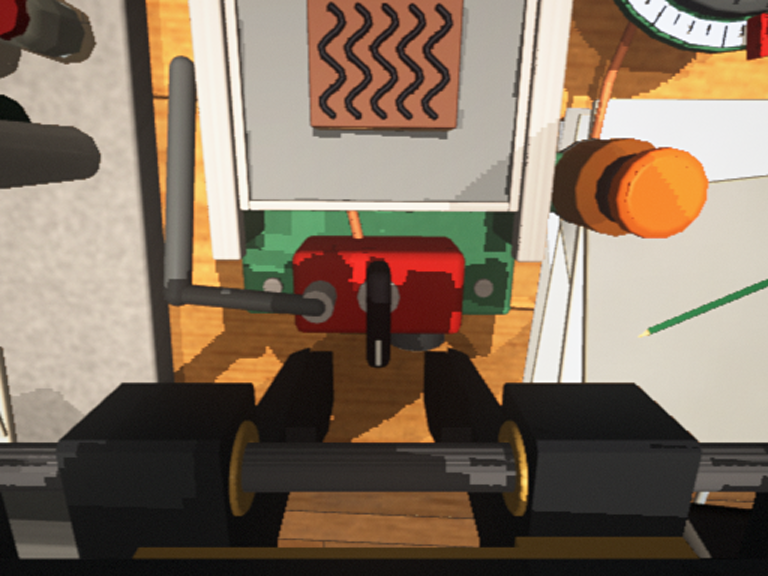

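View pics/r_t.png

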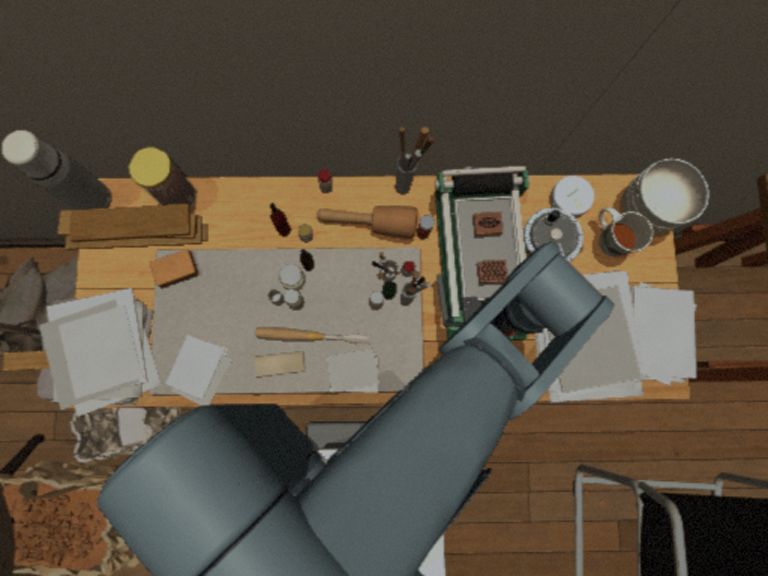

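Both blocks lie flat on the bed at (488,224) and (492,272) in the top view. The valve bar is centred between the fingers at (378,310) in the wrist view. Gripping it.

send_rows([
  {"hand": 30,"tx": 0.001,"ty": 0,"tz": 0.02,"yaw": 0.006},
  {"hand": 30,"tx": 0.001,"ty": 0,"tz": 0.045,"yaw": 0.006},
  {"hand": 30,"tx": 0.001,"ty": 0,"tz": 0.058,"yaw": 0.006},
  {"hand": 30,"tx": 0.001,"ty": 0,"tz": 0.06,"yaw": 0.006},
  {"hand": 30,"tx": 0.001,"ty": 0,"tz": 0.06,"yaw": 0.006},
  {"hand": 0,"tx": 0.001,"ty": 0,"tz": 0.06,"yaw": 0.006},
  {"hand": 0,"tx": 0.001,"ty": 0,"tz": 0.06,"yaw": 0.006},
  {"hand": 0,"tx": 0.001,"ty": 0,"tz": 0.06,"yaw": 0.006},
  {"hand": 0,"tx": 0.001,"ty": 0,"tz": 0.06,"yaw": 0.006},
], force=25)

```text
time: 26.85
ee_pos: [0.3998, -0.2651, 0.1007]
ee_rot: [3.139, 0.078, 0.002]
wrist_force: [0.1, 0.7, 6.0]
width: 0.0109
```

```bash
cat > bed.py <<'E'
from h import *
import sys
s=robot.sense();M=R.from_rotvec(s['ee_rot']).as_matrix()
c=imaging.camera('top') if 0 else cam('top');X=xyz(c);x,y,z=X[...,0],X[...,1],X[...,2]
m=(x>.53)&(x<.57)&(y>-.29)&(y<-.22);b=(x>.60-.015)&(x<.615)&(y>-.28)&(y<-.235)
print('t',round(s['time'],2),'hd',round(np.degrees(np.arctan2(M[1,0],M[0,0])),2),'pos',s['ee_pos'].round(4),'F',s['wrist_force'].round(1),'T',s['torque'].round(2),'w',round(s['width'],4),'| bed z',np.median(z[m]).round(4),'leaf z',np.median(z[b]).round(4))
E
python3 bed.py; cp bed.py bed2.py; python3 bed.py
```

```text
t 26.85 hd 2.86 pos [ 0.3998 -0.2651  0.1007] F [0.1 0.7 6. ] T [ 0.05  0.25 -0.01] w 0.0109 | bed z 0.0976 leaf z 0.1192
t 26.9 hd 2.85 pos [ 0.3998 -0.2651  0.1007] F [-0.8 -0.3  6.1] T [0.1  0.21 0.01] w 0.0107 | bed z 0.0977 leaf z 0.1194
```

send_rows([
  {"hand": 0,"tx": 0,"ty": 0,"tz": 0,"yaw": -0.12},
  {"hand": 0,"tx": 0,"ty": 0,"tz": 0,"yaw": -0.24},
  {"hand": 0,"tx": 0,"ty": 0,"tz": 0,"yaw": -0.36},
  {"hand": 0,"tx": 0,"ty": 0,"tz": 0,"yaw": -0.46},
  {"hand": 0,"tx": 0,"ty": 0,"tz": 0,"yaw": -0.5},
  {"hand": 0,"tx": 0,"ty": 0,"tz": 0,"yaw": -0.5},
])

```text
time: 27.55
ee_pos: [0.3998, -0.2651, 0.1007]
ee_rot: [3.022, 0.854, 0.001]
wrist_force: [-0.2, 0.8, 5.9]
width: 0.0108
```

```bash
python3 bed.py; python3 bed.py; python3 -c "
from h import *
c=cam('wrist');save(c,'s_w');X=xyz(c);x,y,z=X[...,0],X[...,1],X[...,2]"
```

```text
t 27.55 hd 31.57 pos [ 0.3998 -0.2651  0.1007] F [-0.2  0.8  5.9] T [0.08 0.22 0.08] w 0.0108 | bed z 0.098 leaf z 0.1194
t 27.6 hd 31.52 pos [ 0.3998 -0.2652  0.1007] F [-1.1  1.7  6.2] T [0.08 0.18 0.05] w 0.0112 | bed z 0.0977 leaf z 0.1196
```

View pics/s_w.png

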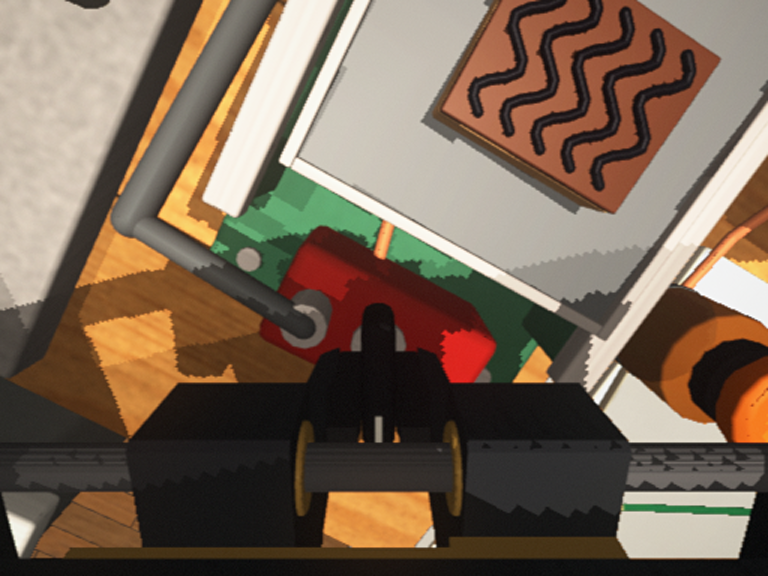

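send_rows([
  {"hand": 0,"tx": 0,"ty": 0,"tz": 0,"yaw": -0.04},
  {"hand": 0,"tx": 0,"ty": 0,"tz": 0,"yaw": -0.08},
  {"hand": 0,"tx": 0,"ty": 0,"tz": 0,"yaw": -0.1},
  {"hand": 0,"tx": 0,"ty": 0,"tz": 0,"yaw": -0.1},
])

```text
time: 28.1
ee_pos: [0.3999, -0.2652, 0.1007]
ee_rot: [2.975, 1.003, 0.001]
wrist_force: [-0.1, 1.7, 6.1]
width: 0.0109
```

```bash
python3 bed.py; python3 bed.py;python3 bed.py
```

```text
t 28.1 hd 37.26 pos [ 0.3999 -0.2652  0.1007] F [-0.1  1.7  6.1] T [0.05 0.15 0.  ] w 0.0109 | bed z 0.098 leaf z 0.1197
t 28.15 hd 37.24 pos [ 0.3999 -0.2652  0.1007] F [0.1 1.1 6. ] T [ 0.07  0.19 -0.02] w 0.011 | bed z 0.0979 leaf z 0.1191
t 28.2 hd 37.23 pos [ 0.3999 -0.2652  0.1007] F [0.6 0.3 5.7] T [0.04 0.22 0.03] w 0.0107 | bed z 0.0977 leaf z 0.1195
```

Not moving at about 0.60 rad. Small steps further.

send_rows([
  {"hand": 0,"tx": 0,"ty": 0,"tz": 0,"yaw": -0.02},
  {"hand": 0,"tx": 0,"ty": 0,"tz": 0,"yaw": -0.04},
  {"hand": 0,"tx": 0,"ty": 0,"tz": 0,"yaw": -0.06},
  {"hand": 0,"tx": 0,"ty": 0,"tz": 0,"yaw": -0.06},
])

```text
time: 28.65
ee_pos: [0.3998, -0.2652, 0.1007]
ee_rot: [2.944, 1.092, 0.001]
wrist_force: [0.3, 1.3, 6.3]
width: 0.0107
```

```bash
python3 bed.py; python3 bed.py;python3 bed.py
```

```text
t 28.65 hd 40.7 pos [ 0.3998 -0.2652  0.1007] F [0.3 1.3 6.3] T [-0.01  0.15  0.04] w 0.0107 | bed z 0.0964 leaf z 0.1183
t 28.7 hd 40.68 pos [ 0.3998 -0.2652  0.1007] F [-0.4  0.4  5.4] T [ 0.05  0.17 -0.01] w 0.0111 | bed z 0.0958 leaf z 0.1173
t 28.75 hd 40.67 pos [ 0.3998 -0.2652  0.1007] F [-0.3  1.   5.7] T [ 0.09  0.14 -0.06] w 0.0109 | bed z 0.0956 leaf z 0.1171
```

The bed is sinking at about 6–8 mm/s. Holding here.

send_rows([
  {"hand": 0,"tx": 0,"ty": 0,"tz": 0,"yaw": 0},
  {"hand": 0,"tx": 0,"ty": 0,"tz": 0,"yaw": 0},
  {"hand": 0,"tx": 0,"ty": 0,"tz": 0,"yaw": 0},
  {"hand": 0,"tx": 0,"ty": 0,"tz": 0,"yaw": 0},
  {"hand": 0,"tx": 0,"ty": 0,"tz": 0,"yaw": 0},
  {"hand": 0,"tx": 0,"ty": 0,"tz": 0,"yaw": 0},
  {"hand": 0,"tx": 0,"ty": 0,"tz": 0,"yaw": 0},
  {"hand": 0,"tx": 0,"ty": 0,"tz": 0,"yaw": 0},
])

```text
time: 29.6
ee_pos: [0.3999, -0.2652, 0.1007]
ee_rot: [2.944, 1.091, 0.001]
wrist_force: [-0.5, 1.4, 5.6]
width: 0.0107
```

```bash
python3 bed.py
```

```text
t 29.6 hd 40.67 pos [ 0.3999 -0.2652  0.1007] F [-0.5  1.4  5.6] T [ 0.06  0.15 -0.02] w 0.0107 | bed z 0.0898 leaf z 0.1113
```

send_rows([
  {"yaw": 0,"hand": 0},
  {"yaw": 0,"hand": 0},
  {"yaw": 0,"hand": 0},
  {"yaw": 0,"hand": 0},
  {"yaw": 0,"hand": 0},
  {"yaw": 0,"hand": 0},
  {"yaw": 0,"hand": 0},
  {"yaw": 0,"hand": 0},
  {"yaw": 0,"hand": 0},
  {"yaw": 0,"hand": 0},
  {"yaw": 0,"hand": 0},
  {"yaw": 0,"hand": 0},
])

```text
schema error: expected keys hand, tx, ty, tz, yaw
```

send_rows([
  {"yaw": 0,"hand": 0},
  {"yaw": 0,"hand": 0},
  {"yaw": 0,"hand": 0},
  {"yaw": 0,"hand": 0},
  {"yaw": 0,"hand": 0},
  {"yaw": 0,"hand": 0},
  {"yaw": 0,"hand": 0},
  {"yaw": 0,"hand": 0},
  {"yaw": 0,"hand": 0},
  {"yaw": 0,"hand": 0},
  {"yaw": 0,"hand": 0},
  {"yaw": 0,"hand": 0},
])

```text
schema error: expected keys hand, tx, ty, tz, yaw
```

```bash
python3 bed.py
```

```text
t 29.65 hd 40.67 pos [ 0.3998 -0.2652  0.1007] F [-0.5  0.6  6.4] T [0.02 0.14 0.  ] w 0.0106 | bed z 0.0894 leaf z 0.1104
```

send_rows([
  {"hand": 0,"tx": 0,"ty": 0,"tz": 0,"yaw": 0},
  {"hand": 0,"tx": 0,"ty": 0,"tz": 0,"yaw": 0},
  {"hand": 0,"tx": 0,"ty": 0,"tz": 0,"yaw": 0},
  {"hand": 0,"tx": 0,"ty": 0,"tz": 0,"yaw": 0},
  {"hand": 0,"tx": 0,"ty": 0,"tz": 0,"yaw": 0},
  {"hand": 0,"tx": 0,"ty": 0,"tz": 0,"yaw": 0},
  {"hand": 0,"tx": 0,"ty": 0,"tz": 0,"yaw": 0},
  {"hand": 0,"tx": 0,"ty": 0,"tz": 0,"yaw": 0},
  {"hand": 0,"tx": 0,"ty": 0,"tz": 0,"yaw": 0},
  {"hand": 0,"tx": 0,"ty": 0,"tz": 0,"yaw": 0},
  {"hand": 0,"tx": 0,"ty": 0,"tz": 0,"yaw": 0},
  {"hand": 0,"tx": 0,"ty": 0,"tz": 0,"yaw": 0},
])

```text
time: 30.9
ee_pos: [0.3999, -0.2652, 0.1007]
ee_rot: [2.944, 1.091, 0.001]
wrist_force: [-0.8, 1.0, 5.3]
width: 0.011
```

send_rows([
  {"hand": 0,"tx": 0,"ty": 0,"tz": 0,"yaw": 0},
  {"hand": 0,"tx": 0,"ty": 0,"tz": 0,"yaw": 0},
  {"hand": 0,"tx": 0,"ty": 0,"tz": 0,"yaw": 0},
  {"hand": 0,"tx": 0,"ty": 0,"tz": 0,"yaw": 0},
  {"hand": 0,"tx": 0,"ty": 0,"tz": 0,"yaw": 0},
  {"hand": 0,"tx": 0,"ty": 0,"tz": 0,"yaw": 0},
  {"hand": 0,"tx": 0,"ty": 0,"tz": 0,"yaw": 0},
  {"hand": 0,"tx": 0,"ty": 0,"tz": 0,"yaw": 0},
  {"hand": 0,"tx": 0,"ty": 0,"tz": 0,"yaw": 0},
  {"hand": 0,"tx": 0,"ty": 0,"tz": 0,"yaw": 0},
  {"hand": 0,"tx": 0,"ty": 0,"tz": 0,"yaw": 0},
  {"hand": 0,"tx": 0,"ty": 0,"tz": 0,"yaw": 0},
])

```text
time: 32.1
ee_pos: [0.3999, -0.2652, 0.1007]
ee_rot: [2.944, 1.091, 0.001]
wrist_force: [-0.9, -0.1, 7.2]
width: 0.0106
```

```bash
python3 bed.py
```

```text
t 32.1 hd 40.67 pos [ 0.3999 -0.2652  0.1007] F [-0.9 -0.1  7.2] T [0.04 0.19 0.02] w 0.0106 | bed z 0.0719 leaf z 0.0938
```

send_rows([
  {"hand": 0,"tx": 0,"ty": 0,"tz": 0,"yaw": 0},
  {"hand": 0,"tx": 0,"ty": 0,"tz": 0,"yaw": 0},
  {"hand": 0,"tx": 0,"ty": 0,"tz": 0,"yaw": 0},
  {"hand": 0,"tx": 0,"ty": 0,"tz": 0,"yaw": 0},
  {"hand": 0,"tx": 0,"ty": 0,"tz": 0,"yaw": 0},
  {"hand": 0,"tx": 0,"ty": 0,"tz": 0,"yaw": 0},
  {"hand": 0,"tx": 0,"ty": 0,"tz": 0,"yaw": 0},
  {"hand": 0,"tx": 0,"ty": 0,"tz": 0,"yaw": 0},
  {"hand": 0,"tx": 0,"ty": 0,"tz": 0,"yaw": 0},
  {"hand": 0,"tx": 0,"ty": 0,"tz": 0,"yaw": 0},
  {"hand": 0,"tx": 0,"ty": 0,"tz": 0,"yaw": 0},
  {"hand": 0,"tx": 0,"ty": 0,"tz": 0,"yaw": 0},
])

```text
time: 33.35
ee_pos: [0.3999, -0.2652, 0.1007]
ee_rot: [2.944, 1.091, 0.001]
wrist_force: [-0.8, 0.9, 5.6]
width: 0.0108
```

send_rows([
  {"hand": 0,"tx": 0,"ty": 0,"tz": 0,"yaw": 0},
  {"hand": 0,"tx": 0,"ty": 0,"tz": 0,"yaw": 0},
  {"hand": 0,"tx": 0,"ty": 0,"tz": 0,"yaw": 0},
  {"hand": 0,"tx": 0,"ty": 0,"tz": 0,"yaw": 0},
  {"hand": 0,"tx": 0,"ty": 0,"tz": 0,"yaw": 0},
  {"hand": 0,"tx": 0,"ty": 0,"tz": 0,"yaw": 0},
  {"hand": 0,"tx": 0,"ty": 0,"tz": 0,"yaw": 0},
  {"hand": 0,"tx": 0,"ty": 0,"tz": 0,"yaw": 0},
  {"hand": 0,"tx": 0,"ty": 0,"tz": 0,"yaw": 0},
  {"hand": 0,"tx": 0,"ty": 0,"tz": 0,"yaw": 0},
  {"hand": 0,"tx": 0,"ty": 0,"tz": 0,"yaw": 0},
  {"hand": 0,"tx": 0,"ty": 0,"tz": 0,"yaw": 0},
])

```text
time: 34.55
ee_pos: [0.3999, -0.2652, 0.1007]
ee_rot: [2.944, 1.091, 0.001]
wrist_force: [-0.1, 0.3, 5.7]
width: 0.0105
```

```bash
python3 bed.py
```

```text
t 34.55 hd 40.67 pos [ 0.3999 -0.2652  0.1007] F [-0.1  0.3  5.7] T [ 0.06  0.11 -0.05] w 0.0105 | bed z 0.0569 leaf z 0.0789
```

send_rows([
  {"hand": 0,"tx": 0,"ty": 0,"tz": 0,"yaw": 0},
  {"hand": 0,"tx": 0,"ty": 0,"tz": 0,"yaw": 0},
  {"hand": 0,"tx": 0,"ty": 0,"tz": 0,"yaw": 0},
  {"hand": 0,"tx": 0,"ty": 0,"tz": 0,"yaw": 0},
  {"hand": 0,"tx": 0,"ty": 0,"tz": 0,"yaw": 0},
  {"hand": 0,"tx": 0,"ty": 0,"tz": 0,"yaw": 0},
  {"hand": 0,"tx": 0,"ty": 0,"tz": 0,"yaw": 0},
  {"hand": 0,"tx": 0,"ty": 0,"tz": 0,"yaw": 0},
])

```text
time: 35.4
ee_pos: [0.3999, -0.2652, 0.1007]
ee_rot: [2.944, 1.091, 0.001]
wrist_force: [0.3, 1.5, 6.8]
width: 0.0105
```

```bash
python3 bed.py
```

```text
t 35.4 hd 40.67 pos [ 0.3999 -0.2652  0.1007] F [0.3 1.5 6.8] T [ 0.    0.2  -0.02] w 0.0105 | bed z 0.0568 leaf z 0.0783
```

send_rows([
  {"hand": 0,"tx": 0,"ty": 0,"tz": 0,"yaw": 0},
  {"hand": 0,"tx": 0,"ty": 0,"tz": 0,"yaw": 0},
  {"hand": 0,"tx": 0,"ty": 0,"tz": 0,"yaw": 0},
  {"hand": 0,"tx": 0,"ty": 0,"tz": 0,"yaw": 0},
  {"hand": 0,"tx": 0,"ty": 0,"tz": 0,"yaw": 0},
  {"hand": 0,"tx": 0,"ty": 0,"tz": 0,"yaw": 0},
  {"hand": 0,"tx": 0,"ty": 0,"tz": 0,"yaw": 0},
  {"hand": 0,"tx": 0,"ty": 0,"tz": 0,"yaw": 0},
])

```text
time: 36.25
ee_pos: [0.3999, -0.2652, 0.1007]
ee_rot: [2.944, 1.091, 0.001]
wrist_force: [0.4, 0.4, 6.5]
width: 0.0105
```

```bash
python3 bed.py
```

```text
t 36.25 hd 40.67 pos [ 0.3999 -0.2652  0.1007] F [0.4 0.4 6.5] T [0.02 0.18 0.03] w 0.0105 | bed z 0.057 leaf z 0.0788
```

The bed has stopped, 40.7 mm down. Shutting the valve.

send_rows([
  {"hand": 0,"tx": 0,"ty": 0,"tz": 0,"yaw": 0.12},
  {"hand": 0,"tx": 0,"ty": 0,"tz": 0,"yaw": 0.24},
  {"hand": 0,"tx": 0,"ty": 0,"tz": 0,"yaw": 0.36},
  {"hand": 0,"tx": 0,"ty": 0,"tz": 0,"yaw": 0.48},
  {"hand": 0,"tx": 0,"ty": 0,"tz": 0,"yaw": 0.58},
  {"hand": 0,"tx": 0,"ty": 0,"tz": 0,"yaw": 0.64},
  {"hand": 0,"tx": 0,"ty": 0,"tz": 0,"yaw": 0.67},
  {"hand": 0,"tx": 0,"ty": 0,"tz": 0,"yaw": 0.67},
  {"hand": 0,"tx": 0,"ty": 0,"tz": 0,"yaw": 0.67},
])

```text
time: 37.2
ee_pos: [0.3998, -0.2651, 0.1007]
ee_rot: [3.14, 0.063, 0.002]
wrist_force: [0.1, 0.6, 6.0]
width: 0.0107
```

```bash
python3 bed.py
```

```text
t 37.2 hd 2.3 pos [ 0.3998 -0.2651  0.1007] F [0.1 0.6 6. ] T [0.11 0.25 0.15] w 0.0107 | bed z 0.0569 leaf z 0.079
```

Shut against its limit, at a heading of 2.3° versus 2.86° at the start. Releasing, lifting, moving back and checking everything.

send_rows([
  {"hand": 30,"tx": 0,"ty": 0,"tz": 0,"yaw": 0.0},
  {"hand": 30,"tx": 0,"ty": 0,"tz": 0,"yaw": 0.0},
  {"hand": 30,"tx": 0,"ty": 0,"tz": 0,"yaw": 0.0},
  {"hand": 30,"tx": 0,"ty": 0,"tz": -0.015,"yaw": 0.0},
  {"hand": 30,"tx": 0,"ty": 0,"tz": -0.05,"yaw": 0.0},
  {"hand": 30,"tx": 0,"ty": 0,"tz": -0.1,"yaw": 0.0},
  {"hand": 30,"tx": 0,"ty": -0.01,"tz": -0.15,"yaw": 0.0},
  {"hand": 30,"tx": 0,"ty": -0.01,"tz": -0.17,"yaw": 0.0},
  {"hand": 30,"tx": 0,"ty": -0.01,"tz": -0.17,"yaw": 0.0},
  {"hand": 30,"tx": 0,"ty": -0.01,"tz": -0.17,"yaw": 0.0},
])

```text
time: 38.25
ee_pos: [0.3987, -0.2544, 0.2691]
ee_rot: [-3.141, -0.063, 0.0]
wrist_force: [-0.2, 0.8, -0.1]
width: 0.0263
```

```bash
python3 bed.py; python3 line.py wrist t_w "[.5796,-.3977]"; python3 -c "
from h import *
import pickle
c=pickle.load(open('t_w.pkl','rb'));X=xyz(c);x,y,z=X[...,0],X[...,1],X[...,2]
def r(m,n):
    m=cv2.morphologyEx(m.astype(np.uint8),cv2.MORPH_OPEN,np.ones((3,3)));nn,l,st,_=cv2.connectedComponentsWithStats(m)
    for i in range(1,nn):
        if st[i,4]>100:
            p=X[l==i];print(n,st[i,4],[np.round(q,1) for q in cv2.minAreaRect((p[:,:2]*1000).astype(np.float32))],np.percentile(p[:,2],[5,50,95]).round(4))
r((x>.35)&(x<.45)&(y>-.3)&(y<-.22)&(z>.104)&(z<.125),'valve')
r((x>.44)&(x<.66)&(y>-.31)&(y<-.2)&(z>.07)&(z<.1),'blocks')
r((x>.43)&(x<.49)&(y>-.40)&(y<-.33)&(z>.12)&(z<.15),'cap')
c=cam('scene');save(c,'t_s',4,(280,160,430,300))"
```

```text
t 38.25 hd 2.28 pos [ 0.3987 -0.2544  0.2691] F [-0.2  0.8 -0.1] T [-0.01  0.16  0.01] w 0.0263 | bed z 0.0568 leaf z 0.0792
ring n 539 centre [ 0.5787 -0.3976] r 0.0563 z 0.0906
line ang -0.32 refined -0.2951
rider 190 [ 0.5241 -0.4111  0.0988] ang -0.2304 -0.2359 r 0.0571
valve 485 [array([ 399.9, -263.8]), array([45. , 10.1]), np.float64(2.8)] [0.1099 0.1126 0.1142]
blocks 2698 [array([ 502. , -260.5]), array([44.9, 55.4]), np.float64(1.9)] [0.0763 0.0779 0.0801]
cap 1239 [array([ 461.5, -368.7]), array([33.9, 34.1]), np.float64(44.5)] [0.1235 0.1259 0.1272]
```

View pics/t_w.png

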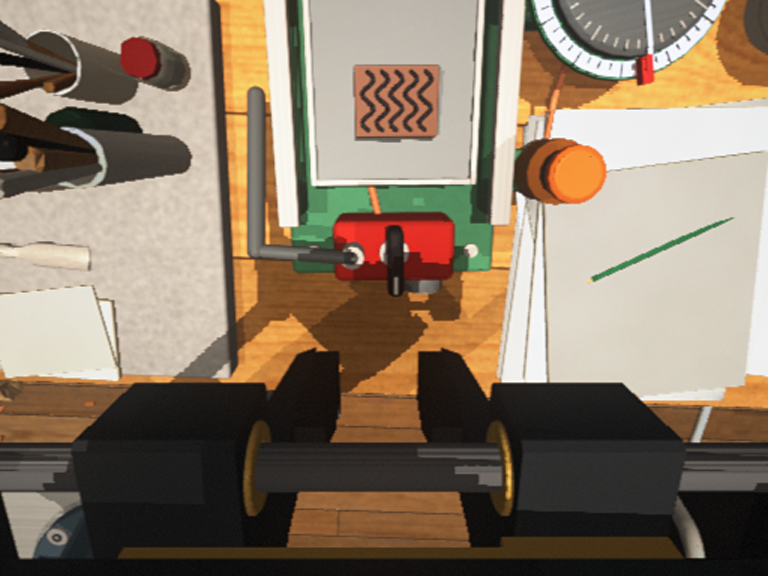

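View pics/t_s.png

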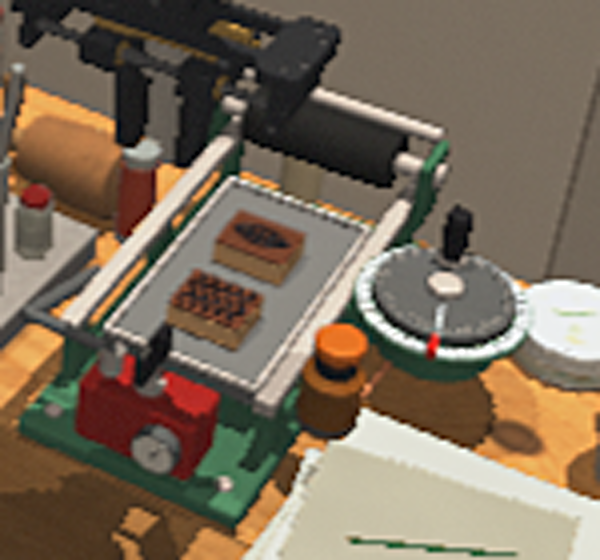

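Everything looks right, but line versus rider differs by 0.01–0.06 rad depending on the view. I'll take a settled view close over the wheel.

```bash
python3 -c "
from h import *
go(.49,-.39,.25,2.3);go(.47,-.40,.2,2.3)"
```

```text
at [ 0.3981 -0.2538  0.2675] hd 2.27 tilt 0.0039 t 38.4 | tx 0.0865 ty 0.1397 tz 0.0169 yaw -0.0005
at [ 0.3981 -0.2538  0.2675] hd 2.27 tilt 0.0039 t 38.4 | tx 0.0663 ty 0.1491 tz 0.0669 yaw -0.0005
```

send_rows([
  {"hand": 30,"tx": 0.03,"ty": 0.04,"tz": 0,"yaw": 0.0},
  {"hand": 30,"tx": 0.06,"ty": 0.08,"tz": 0,"yaw": 0.0},
  {"hand": 30,"tx": 0.09,"ty": 0.12,"tz": 0,"yaw": 0.0},
  {"hand": 30,"tx": 0.106,"ty": 0.148,"tz": 0.03,"yaw": 0.0},
  {"hand": 30,"tx": 0.106,"ty": 0.148,"tz": 0.055,"yaw": 0.0},
  {"hand": 30,"tx": 0.106,"ty": 0.148,"tz": 0.055,"yaw": 0.0},
  {"hand": 30,"tx": 0.106,"ty": 0.148,"tz": 0.055,"yaw": 0.0},
  {"hand": 30,"tx": 0.106,"ty": 0.148,"tz": 0.055,"yaw": 0.0},
  {"hand": 30,"tx": 0.106,"ty": 0.148,"tz": 0.055,"yaw": 0.0},
  {"hand": 30,"tx": 0.106,"ty": 0.148,"tz": 0.055,"yaw": 0.0},
])

```text
time: 39.4
ee_pos: [0.5111, -0.3984, 0.2166]
ee_rot: [3.139, 0.063, 0.003]
wrist_force: [0.4, -0.1, -0.2]
width: 0.0267
```

```bash
python3 line.py wrist u_w; python3 - <<'E'
from h import *
import pickle
c=pickle.load(open('u_w.pkl','rb'));p=proj(c,[.5796,-.3977,.103])[0];print(p)
a=(p-np.array([75,60])).astype(int).clip(0);save(c,'u_c',5,(a[0],a[1],a[0]+150,a[1]+118))
E
```

```text
ring n 2355 centre [ 0.5797 -0.3976] r 0.0568 z 0.0906
hub [ 0.581  -0.3977  0.1071]
line ang -0.28 refined -0.2993
rider 133 [ 0.5275 -0.4057  0.1212] ang -0.2564 -0.1371 r 0.0562
knob [ 0.61368823 -0.38766537]
[255.06076644 106.0463871 ]
```

View pics/u_c.png

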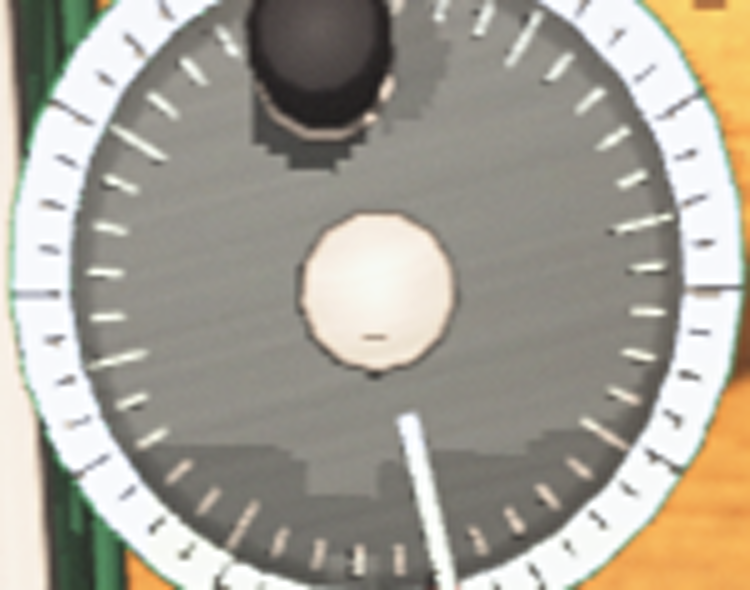

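```bash
python3 - <<'E'
from h import *
import pickle
c=pickle.load(open('u_w.pkl','rb'))
f=c['frame'].copy()
cc=dict(c);save(c,'u_d',8,(235,130,315,200))
# plane-intersection angles from image: line pixels and rider pixels
K=np.array(c['mtx'])
def onplane(u,v,z0):
    d=c['P'][:3,:3]@np.array([(u-K[0,2])/K[0,0],(v-K[1,2])/K[1,1],1]);o=c['P'][:3,3];return (o+d*(z0-o[2])/d[2])[:2]
hsv=cv2.cvtColor(f,cv2.COLOR_BGR2HSV)
red=((hsv[...,0]<6)|(hsv[...,0]>172))&(hsv[...,1]>130)
red[:, :235]=0;red[:,300:]=0;red[:140]=0;red[230:]=0
v,u=np.nonzero(red);print('red px',len(u),u.min(),u.max(),v.min(),v.max(),u.mean(),v.mean())
C=np.array([.5797,-.3976])
for vv in range(v.min(),v.max()+1):
    us=u[v==vv]
    q=onplane(us.mean(),vv,.1)-C;print('r',vv,us.min(),us.max(),'ang %.3f r %.4f'%(np.arctan2(q[1],-q[0]),np.hypot(*q)))
# line
for vv in range(130,166,3):
    row=hsv[vv,240:290,2].astype(float)*(hsv[vv,240:290,1]<60);w=np.clip(row-np.median(row)-50,0,None)
    if w.sum()>0:
        uu=240+np.sum(w*np.arange(50))/w.sum();q=onplane(uu,vv,.1035)-C;print('l',vv,round(uu,2),'ang %.3f r %.4f'%(np.arctan2(q[1],-q[0]),np.hypot(*q)))
E
```

```text
red px 121 265 274 164 181 269.3884297520661 172.1487603305785
r 164 266 267 ang -0.245 r 0.0485
r 165 265 271 ang -0.267 r 0.0496
r 166 265 271 ang -0.263 r 0.0505
r 167 265 272 ang -0.268 r 0.0514
r 168 265 272 ang -0.264 r 0.0523
r 169 265 272 ang -0.261 r 0.0531
r 170 265 272 ang -0.258 r 0.0540
r 171 266 272 ang -0.262 r 0.0549
r 172 266 273 ang -0.266 r 0.0559
r 173 266 274 ang -0.270 r 0.0568
r 174 266 273 ang -0.260 r 0.0576
r 175 266 274 ang -0.264 r 0.0585
r 176 268 274 ang -0.275 r 0.0596
r 177 268 274 ang -0.272 r 0.0605
r 178 269 273 ang -0.269 r 0.0613
r 179 268 273 ang -0.259 r 0.0621
r 180 268 273 ang -0.256 r 0.0629
r 181 269 269 ang -0.233 r 0.0636
l 130 261.39 ang -0.312 r 0.0195
l 133 262.01 ang -0.305 r 0.0220
l 136 262.58 ang -0.299 r 0.0244
l 139 263.42 ang -0.301 r 0.0270
l 142 264.25 ang -0.303 r 0.0295
l 145 268.98 ang -0.398 r 0.0331
l 148 268.28 ang -0.359 r 0.0352
l 151 270.02 ang -0.375 r 0.0380
l 154 270.85 ang -0.372 r 0.0406
l 157 274.97 ang -0.427 r 0.0442
l 160 278.88 ang -0.471 r 0.0478
l 163 275.19 ang -0.394 r 0.0490
```

View pics/u_d.png

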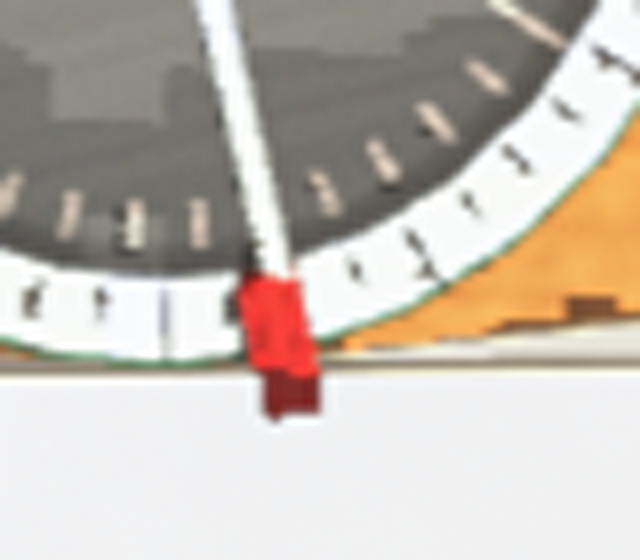

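A settled close-up shows the line's end meeting the rider at about (275,275) in the enlarged crop, within 1.5–2 mm of the rider's centre. The arm is clear, so I'm handing in.

```bash
python3 -c "
from h import *
print(robot.sense()['wrist_force']);print(robot.hand_in())"
```

```text
[-0.18696695  0.44111095 -1.09854643]
the job is handed in; nothing more can be done
None
```

I finished every step of the press setup and handed the job in at about 40 s. The hand-in gives no verdict.

- **Oiler:** I pressed the cap to its stop (17.6 N against a 6 N spring). It is up again, with its top back at 0.126 m.
- **Handwheel:** I wound it about 0.7 rad anticlockwise past the rider, then brought it up clockwise only. The last close view puts the end of the line about 1.5–2 mm from the rider's centre.
- **Blocks:** only the leaf and wave blocks were there; I saw no sun block. Both lie flat and face up inside the rim, about 100 mm apart centre to centre.
- **Bed and valve:** I opened the valve to about 0.66 rad. The bed sank at about 7 mm/s and came to rest 40.7 mm down with the blocks in it. The valve is shut again, with its bar back at its starting angle (2.8°).
- **Other things:** I moved nothing else on the table. The last check showed the sanding block had not moved. I compared the gouge and slip stone only by eye, in a top view before the bed was lowered.

**Checks that disagreed:** the views gave line-to-rider differences from 0.01 to 0.06 rad (0.5–3 mm). All are within the 5 mm allowed. I could not read the lost motion (slack) directly. I take it as taken up because of the long clockwise approach, and because the wheel showed no clear turn back when I let go.

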